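# Put the potter's tools and slip jar back into the cutout kit tray

### The job

Put the kit back in its tray: press the clay paddle and the hand roller each the right way round into the foam cutout of its own shape until it lies fully home and level, and work the lidded slip jar down into its snug round well until it bottoms out (twisting it helps). Leave the other things on the bench, and the rib already in the tray, where they are and standing.

Things in the scene. Friction and masses are not known exactly. Their poses are not given: they have to be found in the camera images.
- tray: fixed plywood kit tray, 206 (x) x 292 (y) mm, 36 mm high, holding three dark foam inserts side by side along its y, each 190 (x) x 92 (y) mm; their order changes. Foam top 37 mm above the table; cutouts are lined in mint green. Origin at the middle of its underside on the table
- paddle_center (a point): clay beater of pale wood, 165 mm long, flat underneath. This point is in the handle where it is best gripped, near the balance point, 14 mm above its underside. x runs along the tool to the blade, z up. Handle 24 mm wide (y), 28 mm high with flat upright sides, from x = -73 to +12 mm; then it widens to a blade 60 mm wide, 18 mm thick, ending at x = +92 mm. 120 g, give or take 40 %
- paddle_seat (a point): where paddle_center is when the paddle is fully home in its cutout (fixed in the tray), same axes (x to the blade end). The cutout is 14 mm deep, has the paddle's outline with 2 mm play, and a sprung grip pad on each side of the handle at this point: the paddle rests 6 mm too high on the pads until pushed down past them with 6 to 12 N. Home, its handle stands 14 mm above the foam
- roller_center (a point): clay hand roller, 153 mm long: red handle, steel fork, free-turning wooden drum. Point where its handle is best gripped, 14 mm above its underside; x along the tool to the drum, z up. Handle 24 mm wide (y), 28 high, flat upright sides, x = -85 to +16 mm; fork 85 wide, x = 24 to 50, 18 above the underside; drum 36 across, 70 long along y, axis at x = +50. Balances at x = +15 mm. 170 g +- 40 %
- roller_seat (a point): in the roller's T-shaped cutout (fixed in the tray): where roller_center is when the roller is fully home, with the same axes (x to the drum). 14 mm deep, 2 mm play, with the same two sprung grip pads and the same 6 to 12 N push as the paddle's; the fork stays above the foam
- jar_center (a point): lidded slip jar: white body with an ochre band, blue lid; centre of the jar, 35 mm above its foot, z up. Body 64 mm across up to 58 mm above the foot (the lowest 8 mm tapers to 58 mm), lid 60 mm across, top 70 mm above the foot. 250 g, give or take 40 %
- jar_seat (a point): in the round well of the insert that also holds the rib: where jar_center is once the jar has bottomed out. Well 27 mm deep, 68 mm across; three sprung pads in its wall catch the jar about 10 mm too high and grip it the rest of the way. Straight down it takes 5 to 12 N besides its weight; turning it as it is pushed eases it. Any turn is right. Home, it stands 43 mm above the foam
- rib: dark wooden half-moon rib, 54 x 78 x 10 mm, already lying in its own cutout in the jar's insert; origin at the middle of its underside. Not to be disturbed
- clay_cup: unfired ochre clay cup, 72 mm wide, 62 mm tall; origin at the middle of its foot. Not to be disturbed
- stain_pot: small amber glass pot with a black cap, 36 mm wide, 42 mm tall, standing among the tools; origin at the middle of its foot. Not to be disturbed
- guide_strip: flat wooden rolling strip on the table, 220 x 28 x 8 mm, long along its own x; origin at the middle of its underside. Not to be disturbed
- glaze_bottle: tall green bottle with a black cap, 56 mm wide, 150 mm tall; origin at the middle of its foot. Not to be disturbed
- glaze_jar: blue jar with a white cap, 68 mm wide, 85 mm tall; origin at the middle of its foot. Not to be disturbed
- brush_pot: purple pot, 84 mm wide, 95 mm tall, with brushes standing up to 205 mm; origin at the middle of its foot. Not to be disturbed
Not all that is in view belongs to the job. Leave any yellow look-alike of the part that bears paddle_center alone.

How it is judged:
By the outcome, as a careful person would: the job done as asked, in the order asked, and still so for the second after the job is handed in, with the robot touching nothing.
It also fails if it takes over 72 s, if anything falls off the work surface, if the arm or the gripper's body presses on something with over 40 N, if the wrist force passes 120 N, or if a joint passes its speed limit or range.

### The arm

A 6-joint arm with a two-finger parallel gripper is mounted at the origin on the work surface. World frame = base frame: x ahead of the robot, y to its left, z up, the work surface at z = 0. Lengths are in m, angles in degrees, forces in N, time in s.
With the tool pointing down it reaches from about 0.4 to 0.825 m from the base axis. Payload 7 kg.
Tool frame: the origin (TCP) lies between the finger pads; the fingertips stand 11 mm ahead of it and the grasp point (between the pads) lies 8 mm behind it (r.tcp_to_tips is the distance from the TCP to the fingertips, in m); x points along the fingers, y is the direction in which the jaws open and shut, and the axes are right-handed (so a half turn about x gives the same grasp; the last joint's range is limited). The gripper opens to 88 mm and grips with 3 to 60 N. Pads are 19 mm wide; open, the fingers measure 130 mm over their backs; the gripper's body (78 mm by 193 mm) begins 47 mm behind the grasp point.
Start: joints at [86.007, 20.546, 0.682, 0, -70.136, -16.507], TCP at [0.236, 0.632, 0.238] pointing down, gripper open.
Joint ranges: [-176.03, 176.03], [-82.01, 121.73], [-58.28, 71.71], [-173.87, 95.51], [-174.79, -0.11], [-173.66, 173.66]. Speed limits (degrees/s): [136.94, 136.94, 172.46, 180, 180, 180].

### API

Orientations are given as [roll, pitch, yaw] about the fixed x, y, z axes, in that order (R = Rz(yaw) Ry(pitch) Rx(roll)).
In Python, from plant import r gives the robot as it stands.
- The arm moves only by the tool arm_command, never from a script. Its argument "plan" is a list of rows, each an object of numbers: "dx", "dy", "dz": the shift along the tool's x, y, z each as a share of 0.02 m, from -1 to 1; "wx", "wy", "wz": the turn, a rotation vector about the tool's x, y, z each as a share of 0.08 rad, from -1 to 1. In form: [{"dx": .., "dy": .., "dz": .., "wx": .., "wy": .., "wz": ..}, ...]. A call has 1 to 20 rows; each row shifts and turns the pose as measured when the row begins, along the tool's axes as they then stand; what a row does not reach is not made up. A row lasts 1/12 s, in which the tool goes at most 41.7 mm and 7.16 degrees, less where a joint would pass 70% of its speed; a pose out of reach is approached as far as the arm can. A call with a number of a shift or a turn outside -1 to 1 is refused whole. A call with a gripper value outside its range is refused whole. "fingers" is the closure, from -1 (fully open) to 1 (shut), so that 0 is half open, set as the call begins (left out, the last holds). The fingers move at their own pace and stop on an object; "force" is the grip in N (left out, the last holds). Time passes only in rows, so rows that do not move let the fingers close. It gives the time, the measured TCP pose, the force and the opening at its end, in the units of the state.
- r.get_state(): the state, without advancing time (a new reading comes with each control period).
- r.capture(name): name is "side" or "top"; returns (picture, depth): 400x640x3 uint8, red, green, blue; 400x640 float32, m along the optical axis (not along the pixel's ray), 0 where there is no reading.
- r.camera_model(name): a dict with "vertical_fov" (degrees; the focal length in pixels is half the picture's height over the tangent of half this angle, whatever the lens; pixels are square), "cx", "cy" (the principal point, pixels), "R" (3x3) and "t" (3): a world point X has camera coordinates R X + t. Camera axes: x right, y down, z forward; pixel columns grow to the right and rows downward; lengths in m; the calibration is good to about 2 mm. A picture is of the moment at which its call begins. camera_model takes no time and is no camera call.
- r.close_job(): hands the job in, once; it reports no verdict.
Trained networks look in the newest picture that a camera, given by its name, has taken for a name from the list of things; names that differ only in an ending like _2 or _b are one class to them, and where a whole thing is asked for, a point or a joint stands for the part that bears it (a point fixed in the world has none). Each returns a list of dicts, best first, with "score" (0 to 1); they miss things now and then, are a little off and sometimes report something else, mostly with a low value. They report only what shows in the picture. A call takes as long as a camera call. They do not tell look-alikes from the thing itself.
- r.cut_out(camera, query): "mask" (400x640 bool, what is visible of it) and "bbox" ([left, top, width, height] in pixels, round what is visible of it).
- r.spot_point(camera, query): "centre" ([column, row] in pixels: a listed point, or the origin of a listed thing).
The state is a dict: "time_s": time; "joints": joint angles; "qd": joint speeds; "joint_torque": joint torques, N m; "tcp_pos": TCP position; "eef_rot": TCP orientation; "contact_force": force on the tool from outside, world axes, zero at the start; "moment": the same for the moment, N m; "gripper_width": finger opening in m.
Only numpy, scipy, OpenCV 4.12 (cv2) and the standard library are available. Lean on these libraries where they do the work, as an engineer would, in place of code of your own. Each camera call takes 0.05 s, during which the arm holds its last target.

## Working session

There is one attempt and no reset: what is moved stays moved. The work goes in short steps, Python scripts to look and compute and a tool call to move; the robot and the scene stay as the last step left them, time stands still between calls to the robot, and variables do not carry over. Pictures are saved under pics/ and viewed, and the job is handed in when it is done.

Besides the shell and the picture viewer there is one more tool, called by a JSON object that holds its "method" and its "body". arm_command: Moves the arm, as the interface text tells. Shift numbers are shares of 0.02 m and turn numbers shares of 0.08 rad, none past 1 either way. Its arguments: {"type":"object","properties":{"plan":{"type":"array","items":{"type":"object","properties":{"dx":{"type":"number"},"dy":{"type":"number"},"dz":{"type":"number"},"wx":{"type":"number"},"wy":{"type":"number"},"wz":{"type":"number"}}}},"fingers":{"type":"number"},"force":{"type":"number"}},"required":["plan"]}

```bash
ls; mkdir -p pics; python3 - <<'E'
from plant import r
import cv2,numpy as np
s=r.get_state(); print(s)
for n in("side","top"):
    p,d=r.capture(n); cv2.imwrite(f"pics/{n}0.png",p[:,:,::-1]); np.savez(f"{n}0.npz",p=p,d=d)
    print(n,r.camera_model(n))
E
```

```text
pics
{'time_s': 0.0, 'joints': array([ 8.60055764e+01,  2.05915652e+01,  6.33219334e-01, -2.15764958e-02,
       -7.01342239e+01, -1.65065181e+01]), 'qd': array([ 0.03653198, -0.01296645,  0.0694964 ,  0.05693651,  0.09288264,
       -0.06785918]), 'joint_torque': array([-1.50132011e-03, -5.82716990e+01,  2.93045533e+01,  6.99728429e+00,
        6.91508059e-03, -1.49643656e-04]), 'tcp_pos': array([0.23625479, 0.63180142, 0.2366124 ]), 'eef_rot': array([  94.14928178,   89.90523344, -106.35900834]), 'contact_force': array([-0.55353892,  0.07303811, -0.50065655]), 'moment': array([-0.01774524,  0.0273551 , -0.00104523]), 'gripper_width': 0.08750488294889092}
side {'vertical_fov': 57.615824594995985, 'cx': 324.8048184529714, 'cy': 204.8676686668423, 'R': array([[ 0.9771227 , -0.21263186, -0.00434933],
       [-0.15304468, -0.68880301, -0.70860972],
       [ 0.14767717,  0.69306429, -0.70558723]]), 't': array([-0.54091794,  0.09714243,  0.96098013])}
top {'vertical_fov': 54.30137838569921, 'cx': 316.592568523314, 'cy': 199.9241442568453, 'R': array([[ 0.01250282, -0.99988039,  0.00910394],
       [-0.99806826, -0.01303324, -0.06074437],
       [ 0.06085576, -0.00832688, -0.99811184]]), 't': array([-0.06276945,  0.55898991,  1.13122565])}
```

View pics/side0.png

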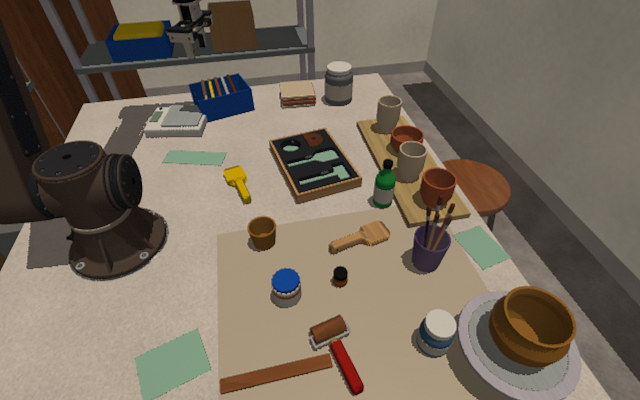

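View pics/top0.png

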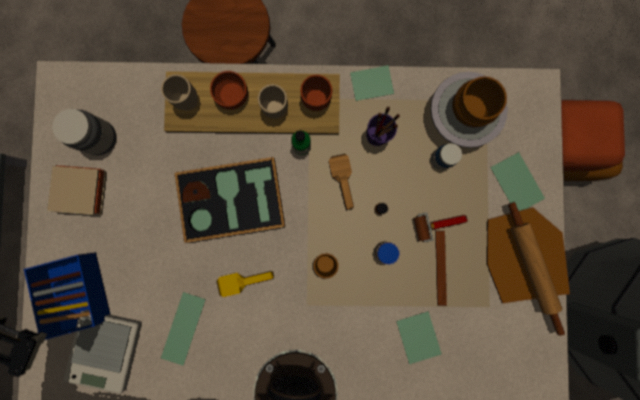

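```bash
cat > h.py <<'E'
from plant import r
import cv2,numpy as np
def cam(n):
    m=r.camera_model(n); f=200/np.tan(np.radians(m["vertical_fov"]/2)); return m,f
def proj(n,X):
    m,f=cam(n); c=np.atleast_2d(X)@m["R"].T+m["t"]; return np.c_[m["cx"]+f*c[:,0]/c[:,2],m["cy"]+f*c[:,1]/c[:,2]]
def unproj(n,uv,d):
    m,f=cam(n); uv=np.atleast_2d(uv).astype(float); d=np.asarray(d,float).reshape(-1)
    c=np.c_[(uv[:,0]-m["cx"])/f*d,(uv[:,1]-m["cy"])/f*d,d]; return (c-m["t"])@m["R"]
def onplane(n,uv,z):
    m,f=cam(n); uv=np.atleast_2d(uv).astype(float)
    c=np.c_[(uv[:,0]-m["cx"])/f,(uv[:,1]-m["cy"])/f,np.ones(len(uv))]
    D=c@m["R"]; C=-m["t"]@m["R"]; k=(z-C[2])/D[:,2]; return C+k[:,None]*D
def cloud(n,d,mask=None):
    v,u=np.nonzero((d>0) if mask is None else (mask&(d>0))); return unproj(n,np.c_[u,v],d[v,u]),np.c_[u,v]
def ortho(n,p,z,x0,x1,y0,y1,s):
    # image with up=+x,left=+y, s px/m on plane z
    W=int((y1-y0)*s);H=int((x1-x0)*s)
    jj,ii=np.meshgrid(np.arange(W),np.arange(H)); 
    X=np.c_[(x1-ii/s).ravel(),(y1-jj/s).ravel(),np.full(W*H,z)]
    q=proj(n,X).astype(np.float32).reshape(H,W,2)
    return cv2.remap(p,q[...,0],q[...,1],cv2.INTER_CUBIC)
E
python3 - <<'E'
from h import *
for n in("side","top"):
    z=np.load(f"{n}0.npz")
    for q in ["tray","paddle_center","paddle_seat","roller_center","roller_seat","jar_center","jar_seat","rib","clay_cup","stain_pot","guide_strip","glaze_bottle","glaze_jar","brush_pot"]:
        try: L=r.spot_point(n,q)
        except Exception as e: print(q,e); continue
        print(n,q,[(np.round(l["centre"],1).tolist(),round(l["score"],2), np.round(onplane(n,l["centre"],{"tray":0.037,"paddle_center":.014,"paddle_seat":.037,"roller_center":.014,"roller_seat":.037,"jar_center":.035,"jar_seat":.045}.get(q,0.0))[0],3).tolist()) for l in L[:3]])
print(r.get_state()["time_s"])
for n in("side","top"):
    z=np.load(f"{n}0.npz");d=z["d"];P,uv=cloud(n,d)
    m=(abs(P[:,0]-.35)<.05)&(abs(P[:,1]+.0)<.3)
    print(n,np.percentile(P[m,2],[5,25,50,75,95]),(d==0).mean())
E
```

```text
side tray []
side paddle_center [([355.4, 236.9], 0.88, [0.607, -0.13, 0.014]), ([243.8, 182.4], 0.71, [0.335, 0.151, 0.014])]
side paddle_seat [([307.8, 158.2], 0.95, [0.542, 0.197, 0.037]), ([261.5, 241.1], 0.69, [0.367, -0.111, 0.037]), ([433.2, 341.9], 0.46, [0.678, -0.445, 0.037])]
side roller_center [([337.2, 349.2], 0.81, [0.49, -0.409, 0.014]), ([380.6, 202.3], 0.24, [0.713, -0.021, 0.014])]
side roller_seat [([324.3, 173.5], 0.91, [0.577, 0.112, 0.037])]
side jar_center [([287.4, 287.4], 0.84, [0.412, -0.256, 0.035]), ([341.1, 280.1], 0.19, [0.535, -0.264, 0.035])]
side jar_seat [([293.9, 144.4], 0.7, [0.509, 0.269, 0.045]), ([424.2, 259.3], 0.2, [0.739, -0.256, 0.045])]
side rib [([314.3, 138.7], 0.47, [0.592, 0.351, -0.0])]
side clay_cup [([265.6, 240.5], 0.87, [0.376, -0.079, 0.0])]
side stain_pot [([310.6, 158.5], 0.69, [0.558, 0.241, 0.0]), ([340.3, 281.5], 0.53, [0.538, -0.245, 0.0])]
side guide_strip [([278.3, 373.8], 0.59, [0.367, -0.426, -0.0])]
side glaze_bottle [([381.8, 202.4], 0.57, [0.722, -0.009, 0.0])]
side glaze_jar [([430.3, 344.2], 0.92, [0.685, -0.434, 0.
[... 539 characters left out ...]
enter [([386.6, 252.5], 0.69, [0.41, -0.259, 0.035])]
top jar_seat [([197.6, 215.4], 0.87, [0.509, 0.284, 0.045])]
top rib [([193.7, 189.9], 0.63, [0.586, 0.311, 0.0])]
top clay_cup [([323.3, 261.6], 0.94, [0.378, -0.078, 0.0])]
top stain_pot [([379.5, 210.3], 0.72, [0.532, -0.244, 0.0])]
top guide_strip [([442.4, 268.8], 0.64, [0.361, -0.431, 0.0])]
top glaze_bottle [([303.1, 144.5], 0.61, [0.728, -0.013, 0.0])]
top glaze_jar [([443.1, 159.4], 0.58, [0.688, -0.436, 0.0])]
top brush_pot [([375.4, 134.4], 0.59, [0.762, -0.231, 0.0])]
1.5
side [-0.00016038  0.00125559  0.00236411  0.00482128  0.06113235] 0.003828125
top [-0.00303466 -0.0007547   0.00098342  0.0033135   0.03033213] 0.0039765625
```

```bash
python3 - <<'E'
from h import *
ims=[]
for n in("side","top"):
    p=np.load(f"{n}0.npz")["p"][:,:,::-1].copy()
    im=ortho(n,p,.037,.38,.72,.02,.36,1150)
    if n=="top": im=np.clip(im.astype(float)*1.5,0,255).astype(np.uint8)
    for k in range(0,34,5):
        a=int(k*11.5);cv2.putText(im,f"{.72-k*.01:.2f}",(0,a+4),0,.33,(0,255,255));cv2.putText(im,f"{.36-k*.01:.2f}",(a-8,388),0,.33,(0,255,255))
    ims.append(im)
cv2.imwrite("pics/ortho_tray.png",np.hstack(ims))
E
```

```text
(no output)
```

View pics/ortho_tray.png

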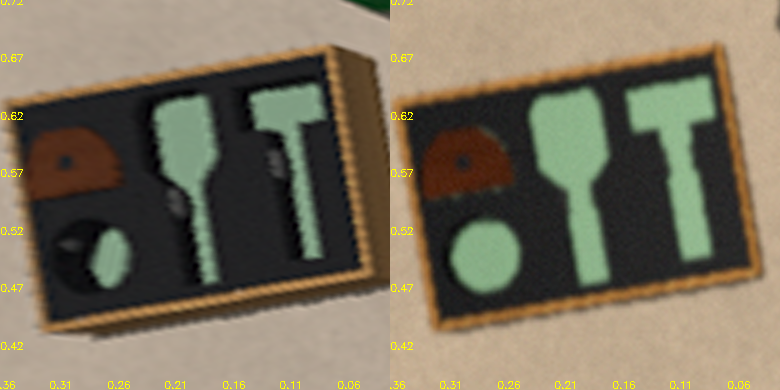

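```bash
python3 - <<'E'
from h import *
ims=[]
for n in("side","top"):
    p=np.load(f"{n}0.npz")["p"][:,:,::-1].copy()
    im=ortho(n,p,.02,.30,.72,-.48,-.06,930)
    if n=="top": im=np.clip(im.astype(float)*1.5,0,255).astype(np.uint8)
    for k in range(0,42,6):
        a=int(k*9.3);cv2.putText(im,f"{.72-k*.01:.2f}",(0,a+4),0,.33,(0,0,255));cv2.putText(im,f"{-.06-k*.01:.2f}",(a-8,388),0,.33,(0,0,255))
    ims.append(im)
cv2.imwrite("pics/ortho_tools.png",np.hstack(ims))
for n in("side","top"):
    z=np.load(f"{n}0.npz");d=z["d"]
    P,uv=cloud(n,d)
    Z=np.zeros(d.shape);Z[uv[:,1],uv[:,0]]=P[:,2]
    # z of flat table patch and tray foam
    m=(abs(P[:,0]-.45)<.02)&(abs(P[:,1]+.15)<.03);print(n,P[m,2].mean(),P[m,2].std())
    m=(abs(P[:,0]-.47)<.015)&(abs(P[:,1]-.16)<.015);print(n,P[m,2].mean(),P[m,2].std())
    for q in ["paddle_center","roller_center","jar_center","rib"]:
        L=r.cut_out(n,q)
        for i,l in enumerate(L[:2]):
            mk=l["mask"];Q,_=cloud(n,d,mk);print(n,q,round(l["score"],2),l["bbox"],mk.sum(),np.round(np.median(Q,0),3),np.round(np.percentile(Q[:,2],[5,50,95]),3))
            np.save(f"mask_{n}_{q}_{i}.npy",mk)
E
```

```text
side 0.0019424925966013424 0.0012726837554769077
side 0.03130133279215645 0.012716108700479728
side paddle_center 0.81 [223.6, 163.5, 27.3, 39.5] 556 [0.32  0.163 0.02 ] [0.007 0.02  0.031]
side paddle_center 0.56 [330.5, 217.2, 59.0, 33.3] 935 [ 0.634 -0.143  0.02 ] [0.009 0.02  0.03 ]
side roller_center 0.82 [309.3, 313.8, 55.8, 78.6] 1571 [ 0.493 -0.395  0.029] [0.012 0.029 0.037]
side roller_center 0.22 [333.3, 218.4, 56.8, 35.5] 1007 [ 0.632 -0.143  0.02 ] [0.003 0.02  0.03 ]
side jar_center 0.57 [272.4, 267.7, 28.0, 40.3] 960 [ 0.408 -0.273  0.07 ] [0.016 0.07  0.073]
side rib 0.68 [304.6, 129.5, 18.8, 14.0] 218 [0.573 0.292 0.043] [0.038 0.043 0.045]
side rib 0.25 [290.4, 160.2, 68.5, 32.0] 1304 [0.569 0.115 0.038] [0.024 0.038 0.041]
top 0.0003864947390475638 0.0021981136642322315
top 0.029810570702277432 0.014695504234538727
top paddle_center 0.9 [212.9, 270.3, 58.7, 24.0] 821 [0.323 0.172 0.02 ] [0.008 0.02  0.03 ]
top paddle_center 0.68 [329.3, 155.3, 23.4, 55.0] 755 [ 0.643 -0.132  0.02 ] [0.015 0.02  0.03 ]
top roller_center 0.98 [412.0, 210.3, 55.7, 33.4] 740 [ 0.496 -0.385  0.028] [0.003 0.028 0.036]
top jar_center 0.57 [372.7, 242.7, 24.2, 21.5] 438 [ 0.413 -0.251  0.069] [0.035 0.069 0.073]
top rib 0.79 [182.0, 183.5, 31.4, 17.7] 454 [0.577 0.296 0.041] [0.037 0.041 0.045]
```

View pics/ortho_tools.png

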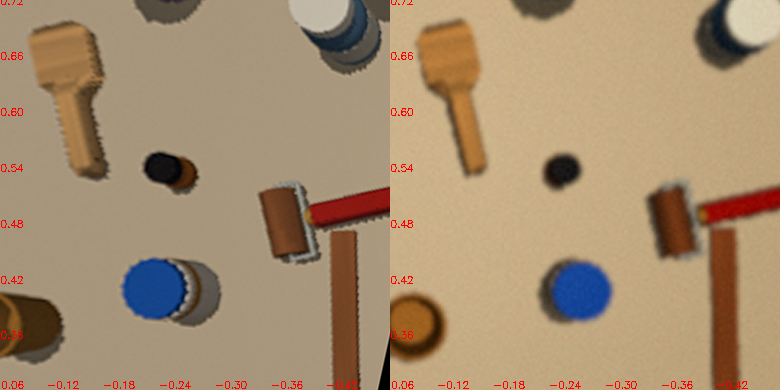

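```bash
cat > fit.py <<'E'
from h import *
from scipy.optimize import minimize
def paddle(t=40.,c=8.,g=0.):
    return np.array([[-73-g,-12-g],[12,-12-g],[t,-30-g],[92+g-c,-30-g],[92+g,-30-g+c],[92+g,30+g-c],[92+g-c,30+g],[t,30+g],[12,12+g],[-73-g,12+g]])/1e3
def roller(g=0.,d0=32.,w=35.):
    return np.array([[-85-g,-12-g],[d0-g,-12-g],[d0-g,-w-g],[68+g,-w-g],[68+g,w+g],[d0-g,w+g],[d0-g,12+g],[-85-g,12+g]])/1e3
def circ(rad): 
    a=np.linspace(0,2*np.pi,48,endpoint=False);return np.c_[rad*np.cos(a),rad*np.sin(a)]
S=6
def ras(n,poly,x,y,yaw,z,roi):
    c,s=np.cos(yaw),np.sin(yaw)
    W=np.c_[x+c*poly[:,0]-s*poly[:,1],y+s*poly[:,0]+c*poly[:,1],np.full(len(poly),z)]
    q=proj(n,W); u0,v0,u1,v1=roi
    q=(q-[u0,v0]+.5)*S-.5
    im=np.zeros(((v1-v0)*S,(u1-u0)*S),np.uint8)
    cv2.fillPoly(im,[np.round(q*16).astype(np.int32)],255,shift=4)
    return im
def down(im):
    f=im.astype(np.float32)/255; f=cv2.GaussianBlur(f,(0,0),0.6*S)
    return cv2.resize(f,(im.shape[1]//S,im.shape[0]//S),interpolation=cv2.INTER_AREA)
def fitcut(n,soft,polyf,x0,zf,zt,extra=[]):
    uv=proj(n,[[x0[0],x0[1],zt]])[0]; R=60
    roi=(int(uv[0]-R),int(uv[1]-R),int(uv[0]+R),int(uv[1]+R))
    obs=soft[roi[1]:roi[3],roi[0]:roi[2]]
    def cost(p):
        poly=polyf(*p[3:]*10) if len(p)>3 else polyf()
        a=ras(n,poly,p[0],p[1],p[2],zf,roi);b=ras(n,poly,p[0],p[1],p[2],zt,roi)
        m=down(cv2.min(a,b)); w=cv2.dilate((m>0.02).astype(np.uint8),np.ones((9,9)))
        return float((((m-obs)**2)*w).sum())
    best=None
    for k in range(2):
        st=np.array(list(x0)+[e/10 for e in extra],float) if best is None else best.x
        sim=[st]+[st+np.eye(len(st))[i]*([.006,.006,.06]+[.4]*len(extra))[i] for i in range(len(st))]
        best=minimize(cost,st,method="Nelder-Mead",options=dict(initial_simplex=sim,maxiter=400,xatol=1e-5,fatol=1e-4))
    return best.x,best.fun
E
cat > seats.py <<'E'
from fit import *
for n in("top","side"):
    p=np.load(f"{n}0.npz")["p"].astype(float)
    # mint - dark along green
    uv=proj(n,[[.62,.19,.023]])[0]; 
    G=p[:,:,1]-0.9*p[:,:,0]+10  # mint has G>R
    g=p[:,:,1]
    uvp=proj(n,[[.605,.195,.023],[.47,.16,.037]]).round().astype(int)
    hi=np.median(g[uvp[0,1]-2:uvp[0,1]+3,uvp[0,0]-2:uvp[0,0]+3]);lo=np.median(g[uvp[1,1]-1:uvp[1,1]+2,uvp[1,0]-1:uvp[1,0]+2])
    print(n,hi,lo, p[uvp[0,1],uvp[0,0]],p[uvp[1,1],uvp[1,0]])
    # mint hue gating: exclude wood/table
    gate=(p[:,:,1]>p[:,:,0]*0.97)
    soft=np.clip((g-lo)/(hi-lo),0,1.1)*cv2.GaussianBlur(gate.astype(np.float32),(0,0),.4)
    soft=soft.astype(np.float32)
    for nm,f,x0,zf,ex in [("paddle",lambda t,g:paddle(t,8,g),(.547,.195,.14),.023,[40,2]),("roller",lambda g,w:roller(g,32-0,w),(.58,.1,.14),.023,[2,35]),("jar",lambda rr:circ(rr/1e3),(.51,.283,0),.010,[34])]:
        x,fv=fitcut(n,soft,f,x0,zf,.037,ex); print(n,nm,np.round(x[:2],4),"yaw",round(np.degrees(x[2]),2),np.round(x[3:]*10,1),"cost",round(fv,2))
E
python3 seats.py
```

```text
top 119.0 40.0 [ 95. 121.  93.] [54. 40. 25.]
top paddle [0.5481 0.1966] yaw 9.88 [30.5  1.1] cost 5.08
top roller [0.5811 0.1088] yaw 9.81 [ 1.  36.3] cost 7.11
top jar [0.4977 0.2812] yaw 2.65 [32.] cost 3.02
side 157.0 32.0 [134. 166. 137.] [27. 28. 29.]
side paddle [0.5463 0.1977] yaw 9.91 [31.6  2.2] cost 3.66Traceback (most recent call last):
  File "seats.py", line 16, in <module>
    x,fv=fitcut(n,soft,f,x0,zf,.037,ex); print(n,nm,np.round(x[:2],4),"yaw",round(np.degrees(x[2]),2),np.round(x[3:]*10,1),"cost",round(fv,2))
         ~~~~~~^^^^^^^^^^^^^^^^^^^^^^^^
  File "fit.py", line 34, in fitcut
    best=minimize(cost,st,method="Nelder-Mead",options=dict(initial_simplex=sim,maxiter=400,xatol=1e-5,fatol=1e-4))
    res = _minimize_neldermead(fun, x0, args, callback, bounds=bounds,
                               **options)
    fxcc = func(xcc)
    fx = function(np.copy(x), *(wrapper_args + args))
  File "fit.py", line 27, in cost
    a=ras(n,poly,p[0],p[1],p[2],zf,roi);b=ras(n,poly,p[0],p[1],p[2],zt,roi)
                                          ~~~^^^^^^^^^^^^^^^^^^^^^^^^^^^^^^
  File "fit.py", line 13, in ras
    q=proj(n,W); u0,v0,u1,v1=roi
  File "h.py", line 6, in proj
    m,f=cam(n); c=np.atleast_2d(X)@m["R"].T+m["t"]; return np.c_[m["cx"]+f*c[:,0]/c[:,2],m["cy"]+f*c[:,1]/c[:,2]]
        ~~~^^^
  File "h.py", line 4, in cam
    m=r.camera_model(n); f=200/np.tan(np.radians(m["vertical_fov"]/2)); return m,f
ValueError: time passes only in moves, steps and waits
```

```bash
python3 - <<'E'
from plant import r
import pickle
pickle.dump({n:r.camera_model(n) for n in("side","top")},open("cams.pkl","wb"))
E
sed -i 's/m=r.camera_model(n); f/m=CAMS[n]; f/; s/^def cam(n)/import pickle\nCAMS=pickle.load(open("cams.pkl","rb"))\ndef cam(n)/' h.py
sed -i 's/lambda t,g:paddle(t,8,g)/lambda t,c:paddle(t,c,1.5)/; s/\[40,2\]/[34,8]/; s/lambda g,w:roller(g,32-0,w),/lambda d,w:roller(1.5,d,w),/; s/\[2,35\]/[32,35]/' seats.py
python3 seats.py
```

```text
top 119.0 40.0 [ 95. 121.  93.] [54. 40. 25.]
top paddle [0.5481 0.1965] yaw 9.97 [31.1 10.1] cost 5.7
top roller [0.5806 0.1087] yaw 9.91 [33.3 35.7] cost 8.11
top jar [0.4977 0.2812] yaw 2.65 [32.] cost 3.02
side 157.0 32.0 [134. 166. 137.] [27. 28. 29.]
side paddle [0.5467 0.1976] yaw 10.04 [32.   8.1] cost 4.78
side roller [0.5806 0.1099] yaw 9.28 [32.9 36.3] cost 5.62
side jar [0.4972 0.2829] yaw 5.2 [33.4] cost 1.03
```

```bash
cat > objfit.py <<'E'
from h import *
from scipy.optimize import minimize
# fit outline to depth points: points with z>zth in region
def pts(n,d,cx,cy,R,z0,z1):
    P,uv=cloud(n,d);m=(np.hypot(P[:,0]-cx,P[:,1]-cy)<R)&(P[:,2]>z0)&(P[:,2]<z1);return P[m]
if __name__=="__main__":
  for n in("top","side"):
    d=np.load(f"{n}0.npz")["d"]
    P=pts(n,d,.62,-.135,.11,.024,.034)   # paddle handle top
    c=P[:,:2].mean(0);u,s,vt=np.linalg.svd(P[:,:2]-c);a=vt[0]*np.sign(vt[0][0]);t=(P[:,:2]-c)@a
    print(n,"paddle handle",len(P),c.round(4),"yaw",np.degrees(np.arctan2(a[1],a[0])).round(2),"ends",(c+a*t.min()).round(4),(c+a*t.max()).round(4),"len",np.ptp(t).round(4))
    Q=pts(n,d,.62,-.135,.13,.012,.034);t=(Q[:,:2]-c)@a;print("  full ends",np.percentile(t,[0.5,1,99,99.5]).round(4),(c+a*(t.min()+.073)).round(4),(c+a*(t.max()-.092)).round(4))
    # roller
    P=pts(n,d,.50,-.43,.06,.022,.034)
    c=P[:,:2].mean(0);u,s,vt=np.linalg.svd(P[:,:2]-c);a=vt[0]*np.sign(vt[0][1]);t=(P[:,:2]-c)@a
    print(n,"roller handle",len(P),c.round(4),"yaw",np.degrees(np.arctan2(a[1],a[0])).round(2),"ends",(c+a*np.percentile(t,1)).round(4),(c+a*np.percentile(t,99)).round(4))
    P=pts(n,d,.49,-.36,.045,.028,.042);print("  drum",len(P),P.mean(0).round(4),P.min(0).round(3),P.max(0).round(3))
    P=pts(n,d,.41,-.256,.06,.062,.08);print("  jar",len(P),P.mean(0).round(4),((P.min(0)+P.max(0))/2).round(4),np.ptp(P,axis=0).round(3))
    for nm,x,y in(("pot",.535,-.244),):
        P=pts(n,d,x,y,.04,.03,.06);print("  pot",P.mean(0).round(3))
E
python3 objfit.py
```

```text
top paddle handle 246 [ 0.5838 -0.1418] yaw 11.94 ends [ 0.5365 -0.1518] [ 0.6768 -0.1222] len 0.1434
  full ends [-0.0611 -0.0557  0.1143  0.1153] [ 0.5885 -0.1409] [ 0.6075 -0.1368]
top roller handle 317 [ 0.4994 -0.4321] yaw 101.88 ends [ 0.5111 -0.4874] [ 0.4872 -0.3739]
  drum 252 [ 0.4841 -0.3649  0.0334] [ 0.446 -0.404  0.028] [ 0.519 -0.343  0.041]
  jar 376 [ 0.4119 -0.256   0.0698] [ 0.412  -0.2567  0.0687] [0.059 0.062 0.013]
  pot [ 0.539 -0.243  0.041]
side paddle handle 275 [ 0.578  -0.1452] yaw 12.97 ends [ 0.5333 -0.1555] [ 0.6303 -0.1331] len 0.0995
  full ends [-0.0457 -0.0452  0.1172  0.1186] [ 0.604  -0.1392] [ 0.6056 -0.1388]
side roller handle 804 [ 0.4952 -0.4303] yaw 101.24 ends [ 0.5066 -0.488 ] [ 0.484  -0.3741]
  drum 489 [ 0.4813 -0.3692  0.0342] [ 0.446 -0.405  0.028] [ 0.516 -0.341  0.04 ]
  jar 574 [ 0.4086 -0.2601  0.0708] [ 0.4084 -0.258   0.0684] [0.061 0.061 0.013]
  pot [ 0.535 -0.248  0.042]
```

```bash
cat > mv.py <<'E'
from plant import r
import numpy as np, sys
from scipy.spatial.transform import Rotation as Ro
def st():
    s=r.get_state();R=Ro.from_euler('xyz',s["eef_rot"],degrees=True).as_matrix();return s,R
def show():
    s,R=st();ya=np.degrees(np.arctan2(R[1,1],R[0,1]))
    print("t",round(s["time_s"],2),"tcp",s["tcp_pos"].round(4),"jawyaw",round(ya,2),"x-axis",R[:,0].round(3),"F",s["contact_force"].round(1),"M",s["moment"].round(2),"w",round(s["gripper_width"],4),"j",s["joints"].round(0))
    return s,R
def to(x,y,z,yaw=None):
    """print shift in tool units (rows of 0.02 m) and turn vec in units of .08 rad to reach pose: tool straight down with jaw axis yaw (mod 180 nearest)"""
    s,R=show(); d=R.T@(np.array([x,y,z])-s["tcp_pos"])/.02
    print("shift units",d.round(2))
    if yaw is not None:
        for add in (0,180,-180):
            a=np.radians(yaw+add);T=np.c_[[0,0,-1],[np.cos(a),np.sin(a),0],np.cross([0,0,-1],[np.cos(a),np.sin(a),0])]
            w=Ro.from_matrix(R.T@T).as_rotvec()/.08; print("yaw",yaw+add,"turn units",w.round(2))
if __name__=="__main__":
    a=[float(v) for v in sys.argv[1:]]
    to(*a) if a else show()
E
python3 mv.py .605 -.138 .13 102
```

```text
t 1.9 tcp [0.2364 0.6322 0.2375] jawyaw -110.5 x-axis [-0. -0. -1.] F [ 0.1  0.5 -1.2] M [-0.04 -0.03 -0.02] w 0.0879 j [ 86.  21.   1.  -0. -70. -17.]
shift units [  5.38  29.62 -30.75]
yaw 102.0 turn units [32.18 -0.   -0.  ]
yaw 282.0 turn units [-7.09  0.   -0.  ]
yaw -78.0 turn units [-7.09  0.   -0.  ]
```

{"method": "arm_command", "body": {"plan": [{"wx":1},{"wx":1},{"wx":1},{"wx":1}], "fingers": 0, "force": 30}}

```text
schema error: expected keys dx, dy, dz, wx, wy, wz
```

```bash
python3 mv.py .605 -.138 .2 102
```

```text
t 1.9 tcp [0.2364 0.6322 0.2375] jawyaw -110.5 x-axis [-0. -0. -1.] F [ 0.1  0.5 -1.2] M [-0.04 -0.03 -0.02] w 0.0879 j [ 86.  21.   1.  -0. -70. -17.]
shift units [  1.88  29.62 -30.75]
yaw 102.0 turn units [32.18 -0.   -0.  ]
yaw 282.0 turn units [-7.09  0.   -0.  ]
yaw -78.0 turn units [-7.09  0.   -0.  ]
```

{"method": "arm_command", "body": {"plan": [{"dx":0,"dy":0,"dz":0,"wx":1,"wy":0,"wz":0},{"dx":0,"dy":0,"dz":0,"wx":1,"wy":0,"wz":0},{"dx":0,"dy":0,"dz":0,"wx":1,"wy":0,"wz":0}], "fingers": 0, "force": 30}}

```text
time_s: 2.15
tcp_pos: [0.2364, 0.6323, 0.2376]
eef_rot: [-73.4, 90.0, 72.0]
contact_force: [-1.4, -0.5, -0.8]
gripper_width: 0.0734
```

```bash
python3 mv.py .605 -.138 .2 102
```

```text
t 2.15 tcp [0.2364 0.6323 0.2376] jawyaw -124.61 x-axis [ 0.  0. -1.] F [-1.4 -0.5 -0.8] M [ 0.02 -0.02 -0.02] w 0.0734 j [ 86.  21.   1.   0. -70. -31.]
shift units [  1.88  21.23 -37.04]
yaw 102.0 turn units [29.1  0.   0. ]
yaw 282.0 turn units [-10.17  -0.     0.  ]
yaw -78.0 turn units [-10.17  -0.     0.  ]
```

```bash
cat >> mv.py <<'E'
E
python3 - <<'E'
s=open('mv.py').read()
i=s.index('if __name__')
s=s[:i]+'''
from scipy.linalg import logm,expm
def arc(x,y,z,yaw,N=None,tilt0=True):
    """constant row (repeated N times) that takes the tool to the pose"""
    s,R=show();a=np.radians(yaw)
    T=np.c_[[0,0,-1],[np.cos(a),np.sin(a),0],np.cross([0,0,-1],[np.cos(a),np.sin(a),0])]
    A=np.eye(4);A[:3,:3]=R;A[:3,3]=s["tcp_pos"];B=np.eye(4);B[:3,:3]=T;B[:3,3]=[x,y,z]
    L=np.real(logm(np.linalg.inv(A)@B))
    for n in ([N] if N else range(1,80)):
        E=expm(L/n);sh=E[:3,3]/.02;w=Ro.from_matrix(E[:3,:3]).as_rotvec()/.08
        if N or (abs(sh).max()<=1 and abs(w).max()<=1): break
    print("N",n,"shift",sh.round(3),"turn",w.round(3))
    for k in (n//4,n//2,3*n//4): print("  via",(A@expm(L*k/n))[:3,3].round(3))
'''+'''
if __name__=="__main__":
    if len(sys.argv)==1: show()
    elif sys.argv[1]=="arc": arc(*[float(v) for v in sys.argv[2:6]],N=int(sys.argv[6]) if len(sys.argv)>6 else None)
    else: to(*[float(v) for v in sys.argv[1:]])
'''
open('mv.py','w').write(s)
E
python3 mv.py arc .605 -.138 .20 102; python3 mv.py arc .605 -.138 .20 102 40
```

```text
t 2.15 tcp [0.2364 0.6323 0.2376] jawyaw -124.61 x-axis [ 0.  0. -1.] F [-1.4 -0.5 -0.8] M [ 0.02 -0.02 -0.02] w 0.0734 j [ 86.  21.   1.   0. -70. -31.]
N 45 shift [ 0.042 -0.696 -0.98 ] turn [0.647 0.    0.   ]
  via [0.49  0.569 0.228]
  via [0.669 0.379 0.219]
  via [0.718 0.123 0.21 ]
t 2.15 tcp [0.2364 0.6323 0.2376] jawyaw -124.61 x-axis [ 0.  0. -1.] F [-1.4 -0.5 -0.8] M [ 0.02 -0.02 -0.02] w 0.0734 j [ 86.  21.   1.   0. -70. -31.]
N 40 shift [ 0.047 -0.78  -1.105] turn [0.728 0.    0.   ]
  via [0.495 0.566 0.228]
  via [0.674 0.368 0.219]
  via [0.715 0.105 0.209]
```

{"method": "arm_command", "body": {"plan": [{"dx":0.04,"dy":-0.7,"dz":-0.98,"wx":0.65,"wy":0,"wz":0},{"dx":0.04,"dy":-0.7,"dz":-0.98,"wx":0.65,"wy":0,"wz":0},{"dx":0.04,"dy":-0.7,"dz":-0.98,"wx":0.65,"wy":0,"wz":0},{"dx":0.04,"dy":-0.7,"dz":-0.98,"wx":0.65,"wy":0,"wz":0},{"dx":0.04,"dy":-0.7,"dz":-0.98,"wx":0.65,"wy":0,"wz":0},{"dx":0.04,"dy":-0.7,"dz":-0.98,"wx":0.65,"wy":0,"wz":0},{"dx":0.04,"dy":-0.7,"dz":-0.98,"wx":0.65,"wy":0,"wz":0},{"dx":0.04,"dy":-0.7,"dz":-0.98,"wx":0.65,"wy":0,"wz":0},{"dx":0.04,"dy":-0.7,"dz":-0.98,"wx":0.65,"wy":0,"wz":0},{"dx":0.04,"dy":-0.7,"dz":-0.98,"wx":0.65,"wy":0,"wz":0},{"dx":0.04,"dy":-0.7,"dz":-0.98,"wx":0.65,"wy":0,"wz":0},{"dx":0.04,"dy":-0.7,"dz":-0.98,"wx":0.65,"wy":0,"wz":0},{"dx":0.04,"dy":-0.7,"dz":-0.98,"wx":0.65,"wy":0,"wz":0},{"dx":0.04,"dy":-0.7,"dz":-0.98,"wx":0.65,"wy":0,"wz":0},{"dx":0.04,"dy":-0.7,"dz":-0.98,"wx":0.65,"wy":0,"wz":0},{"dx":0.04,"dy":-0.7,"dz":-0.98,"wx":0.65,"wy":0,"wz":0},{"dx":0.04,"dy":-0.7,"dz":-0.98,"wx":0.65,"wy":0,"wz":0},{"dx":0.04,"dy":-0.7,"dz":-0.98,"wx":0.65,"wy":0,"wz":0},{"dx":0.04,"dy":-0.7,"dz":-0.98,"wx":0.65,"wy":0,"wz":0},{"dx":0.04,"dy":-0.7,"dz":-0.98,"wx":0.65,"wy":0,"wz":0}]}}

```text
time_s: 3.82
tcp_pos: [0.6538, 0.4066, 0.2173]
eef_rot: [126.7, 89.9, -150.2]
contact_force: [0.7, -0.3, 0.1]
gripper_width: 0.0436
```

```bash
python3 mv.py arc .605 -.138 .20 102
```

```text
t 3.82 tcp [0.6538 0.4066 0.2173] jawyaw 173.12 x-axis [-0.002 -0.001 -1.   ] F [ 0.7 -0.3  0.1] M [ 0.1  -0.13 -0.03] w 0.0436 j [ 46.  30.  13.  -0. -73. -53.]
N 24 shift [ 0.036 -0.712 -0.985] turn [ 0.647 -0.001 -0.   ]
  via [0.707 0.271 0.213]
  via [0.717 0.126 0.209]
  via [ 0.682 -0.014  0.204]
```

{"method": "arm_command", "body": {"plan": [{"dx":0.04,"dy":-0.71,"dz":-0.98,"wx":0.65,"wy":0,"wz":0},{"dx":0.04,"dy":-0.71,"dz":-0.98,"wx":0.65,"wy":0,"wz":0},{"dx":0.04,"dy":-0.71,"dz":-0.98,"wx":0.65,"wy":0,"wz":0},{"dx":0.04,"dy":-0.71,"dz":-0.98,"wx":0.65,"wy":0,"wz":0},{"dx":0.04,"dy":-0.71,"dz":-0.98,"wx":0.65,"wy":0,"wz":0},{"dx":0.04,"dy":-0.71,"dz":-0.98,"wx":0.65,"wy":0,"wz":0},{"dx":0.04,"dy":-0.71,"dz":-0.98,"wx":0.65,"wy":0,"wz":0},{"dx":0.04,"dy":-0.71,"dz":-0.98,"wx":0.65,"wy":0,"wz":0},{"dx":0.04,"dy":-0.71,"dz":-0.98,"wx":0.65,"wy":0,"wz":0},{"dx":0.04,"dy":-0.71,"dz":-0.98,"wx":0.65,"wy":0,"wz":0},{"dx":0.04,"dy":-0.71,"dz":-0.98,"wx":0.65,"wy":0,"wz":0},{"dx":0.04,"dy":-0.71,"dz":-0.98,"wx":0.65,"wy":0,"wz":0},{"dx":0.04,"dy":-0.71,"dz":-0.98,"wx":0.65,"wy":0,"wz":0},{"dx":0.04,"dy":-0.71,"dz":-0.98,"wx":0.65,"wy":0,"wz":0},{"dx":0.04,"dy":-0.71,"dz":-0.98,"wx":0.65,"wy":0,"wz":0},{"dx":0.04,"dy":-0.71,"dz":-0.98,"wx":0.65,"wy":0,"wz":0},{"dx":0.04,"dy":-0.71,"dz":-0.98,"wx":0.65,"wy":0,"wz":0},{"dx":0.04,"dy":-0.71,"dz":-0.98,"wx":0.65,"wy":0,"wz":0},{"dx":0.04,"dy":-0.71,"dz":-0.98,"wx":0.65,"wy":0,"wz":0},{"dx":0.04,"dy":-0.71,"dz":-0.98,"wx":0.65,"wy":0,"wz":0}]}}

```text
time_s: 5.48
tcp_pos: [0.6505, -0.0781, 0.1976]
eef_rot: [-154.1, 89.7, -133.8]
contact_force: [0.0, 0.5, 0.1]
gripper_width: 0.0438
```

```bash
python3 mv.py arc .604 -.138 .09 102
```

```text
t 5.48 tcp [ 0.6505 -0.0781  0.1976] jawyaw 110.33 x-axis [-0.004 -0.004 -1.   ] F [0.  0.5 0.1] M [ 0.05 -0.18  0.01] w 0.0438 j [ 10.  20.  -5.   0. -65. -80.]
N 6 shift [ 0.898 -0.364 -0.514] turn [ 0.303 -0.01   0.006]
  via [ 0.643 -0.089  0.18 ]
  via [ 0.628 -0.109  0.144]
  via [ 0.62  -0.119  0.126]
```

{"method": "arm_command", "body": {"plan": [{"dx":0.9,"dy":-0.36,"dz":-0.51,"wx":0.3,"wy":-0.01,"wz":0.006},{"dx":0.9,"dy":-0.36,"dz":-0.51,"wx":0.3,"wy":-0.01,"wz":0.006},{"dx":0.9,"dy":-0.36,"dz":-0.51,"wx":0.3,"wy":-0.01,"wz":0.006},{"dx":0.9,"dy":-0.36,"dz":-0.51,"wx":0.3,"wy":-0.01,"wz":0.006},{"dx":0.9,"dy":-0.36,"dz":-0.51,"wx":0.3,"wy":-0.01,"wz":0.006},{"dx":0.9,"dy":-0.36,"dz":-0.51,"wx":0.3,"wy":-0.01,"wz":0.006},{"dx":0,"dy":0,"dz":0,"wx":0,"wy":0,"wz":0}]}}

```text
time_s: 6.07
tcp_pos: [0.6008, -0.1446, 0.0888]
eef_rot: [-4.9, 89.6, 6.2]
contact_force: [-0.6, -0.2, -1.6]
gripper_width: 0.0441
```

```bash
python3 mv.py arc .604 -.138 .027 102; python3 - <<'E'
from h import *
for n in("side","top"):
    p,d=r.capture(n); np.savez(f"{n}1.npz",p=p,d=d)
    uv=proj(n,[.604,-.138,.03])[0].astype(int)
    c=p[max(uv[1]-60,0):uv[1]+60,uv[0]-60:uv[0]+60,::-1]
    cv2.imwrite(f"pics/{n}1.png",cv2.resize(c,None,fx=4,fy=4,interpolation=cv2.INTER_CUBIC))
a=cv2.imread("pics/side1.png");b=cv2.imread("pics/top1.png");h=min(a.shape[0],b.shape[0]);cv2.imwrite("pics/g1.png",cv2.resize(np.hstack([a[:h],b[:h]]),(800,400)))
E
```

```text
t 6.07 tcp [ 0.6008 -0.1446  0.0888] jawyaw 101.18 x-axis [ 0.007  0.001 -1.   ] F [-0.6 -0.2 -1.6] M [ 0.09  0.11 -0.02] w 0.0441 j [  5.  23. -18.  -0. -50. -83.]
N 4 shift [0.773 0.073 0.052] turn [-0.045  0.021  0.002]
  via [ 0.602 -0.143  0.073]
  via [ 0.602 -0.141  0.058]
  via [ 0.603 -0.14   0.042]
```

View pics/g1.png

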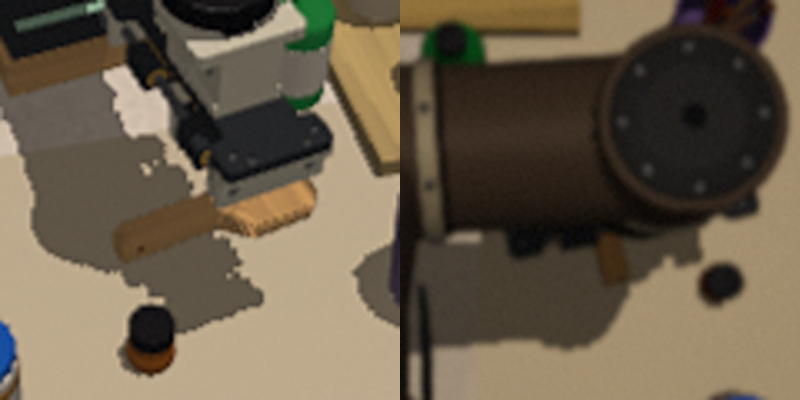

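{"method": "arm_command", "body": {"plan": [{"dx":0.78,"dy":0.07,"dz":0.05,"wx":-0.05,"wy":0.02,"wz":0},{"dx":0.78,"dy":0.07,"dz":0.05,"wx":-0.05,"wy":0.02,"wz":0},{"dx":0.78,"dy":0.07,"dz":0.05,"wx":-0.05,"wy":0.02,"wz":0},{"dx":0.75,"dy":0.07,"dz":0.05,"wx":-0.04,"wy":0.02,"wz":0},{"dx":0,"dy":0,"dz":0,"wx":0,"wy":0,"wz":0}]}}

```text
time_s: 6.58
tcp_pos: [0.6174, -0.1353, 0.0371]
eef_rot: [-19.9, 88.8, -7.2]
contact_force: [-0.1, 0.0, 0.5]
gripper_width: 0.0433
```

```bash
python3 mv.py arc .604 -.138 .027 102; python3 - <<'E'
from h import *
n="side"
p,d=r.capture(n); np.savez(f"{n}2.npz",p=p,d=d)
uv=proj(n,[.604,-.138,.03])[0].astype(int)
cv2.imwrite("pics/s2.png",cv2.resize(p[uv[1]-50:uv[1]+50,uv[0]-60:uv[0]+60,::-1],None,fx=6,fy=6,interpolation=cv2.INTER_CUBIC))
E
```

```text
t 6.58 tcp [ 0.6174 -0.1353  0.0371] jawyaw 102.68 x-axis [ 0.021 -0.003 -1.   ] F [-0.1  0.   0.5] M [ 0.06  0.   -0.02] w 0.0433 j [  5.  27. -19.   0. -43. -83.]
N 1 shift [ 0.49   0.021 -0.694] turn [0.148 0.245 0.087]
  via [ 0.617 -0.135  0.037]
  via [ 0.617 -0.135  0.037]
  via [ 0.617 -0.135  0.037]
```

View pics/s2.png

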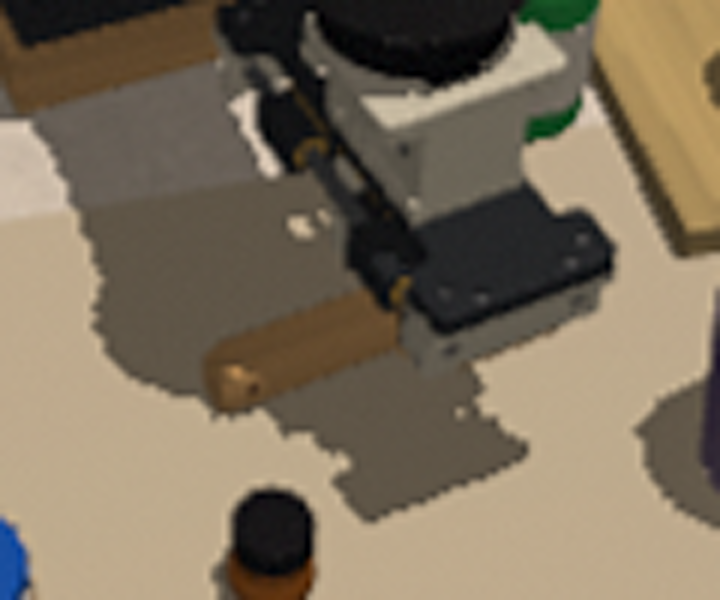

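```bash
python3 mv.py arc .604 -.138 .027 102
```

```text
t 6.63 tcp [ 0.6183 -0.1354  0.0387] jawyaw 102.7 x-axis [ 0.022 -0.003 -1.   ] F [0.  0.7 0.9] M [ 0.06 -0.15 -0.02] w 0.0437 j [  5.  27. -19.   0. -43. -83.]
N 1 shift [ 0.567  0.038 -0.739] turn [0.153 0.266 0.095]
  via [ 0.618 -0.135  0.039]
  via [ 0.618 -0.135  0.039]
  via [ 0.618 -0.135  0.039]
```

{"method": "arm_command", "body": {"plan": [{"dx":0,"dy":0.02,"dz":-0.37,"wx":0.07,"wy":0.13,"wz":0.05},{"dx":0,"dy":0.02,"dz":-0.37,"wx":0.07,"wy":0.13,"wz":0.05},{"dx":0,"dy":0,"dz":0,"wx":0,"wy":0,"wz":0},{"dx":0,"dy":0,"dz":0,"wx":0,"wy":0,"wz":0}]}}

```text
time_s: 6.97
tcp_pos: [0.6058, -0.1373, 0.0436]
eef_rot: [-5.6, 89.7, 6.5]
contact_force: [0.1, 0.5, -0.2]
gripper_width: 0.0436
```

```bash
python3 mv.py arc .604 -.138 .027 102
```

```text
t 6.97 tcp [ 0.6058 -0.1373  0.0436] jawyaw 102.13 x-axis [ 0.005  0.001 -1.   ] F [ 0.1  0.5 -0.2] M [ 0.09 -0.2   0.02] w 0.0436 j [  5.  26. -19.  -0. -44. -83.]
N 1 shift [ 0.828 -0.013 -0.096] turn [0.029 0.059 0.006]
  via [ 0.606 -0.137  0.044]
  via [ 0.606 -0.137  0.044]
  via [ 0.606 -0.137  0.044]
```

{"method": "arm_command", "body": {"plan": [{"dx":0.42,"dy":0,"dz":-0.05,"wx":0,"wy":0.03,"wz":0},{"dx":0.42,"dy":0,"dz":-0.05,"wx":0,"wy":0.03,"wz":0},{"dx":0,"dy":0,"dz":0,"wx":0,"wy":0,"wz":0},{"dx":0,"dy":0,"dz":0,"wx":0,"wy":0,"wz":0}]}}

```text
time_s: 7.3
tcp_pos: [0.6046, -0.1381, 0.0272]
eef_rot: [-18.8, 89.8, -6.7]
contact_force: [-0.4, -0.7, -0.5]
gripper_width: 0.0437
```

```bash
python3 mv.py arc .604 -.138 .027 102
```

```text
t 7.3 tcp [ 0.6046 -0.1381  0.0272] jawyaw 102.11 x-axis [ 0.003 -0.    -1.   ] F [-0.4 -0.7 -0.5] M [ 0.09 -0.1  -0.01] w 0.0437 j [  5.  27. -20.   0. -43. -83.]
N 1 shift [ 0.008  0.011 -0.026] turn [0.025 0.038 0.013]
  via [ 0.605 -0.138  0.027]
  via [ 0.605 -0.138  0.027]
  via [ 0.605 -0.138  0.027]
```

{"method": "arm_command", "body": {"plan": [{"dx":0,"dy":0,"dz":0,"wx":0,"wy":0,"wz":0},{"dx":0,"dy":0,"dz":0,"wx":0,"wy":0,"wz":0},{"dx":0,"dy":0,"dz":0,"wx":0,"wy":0,"wz":0},{"dx":0,"dy":0,"dz":0,"wx":0,"wy":0,"wz":0},{"dx":0,"dy":0,"dz":0,"wx":0,"wy":0,"wz":0}], "fingers": 1, "force": 35}}

```text
time_s: 7.72
tcp_pos: [0.6042, -0.1382, 0.0263]
eef_rot: [-33.9, 89.9, -21.8]
contact_force: [-0.5, 0.1, -0.3]
gripper_width: 0.0234
```

```bash
python3 mv.py arc .604 -.138 .15 102
```

```text
t 7.72 tcp [ 0.6042 -0.1382  0.0263] jawyaw 102.11 x-axis [ 0.001 -0.001 -1.   ] F [-0.5  0.1 -0.3] M [-0.07 -0.19 -0.02] w 0.0234 j [  5.  27. -20.   0. -43. -83.]
N 7 shift [-0.884  0.001 -0.   ] turn [0.003 0.002 0.002]
  via [ 0.604 -0.138  0.044]
  via [ 0.604 -0.138  0.079]
  via [ 0.604 -0.138  0.115]
```

{"method": "arm_command", "body": {"plan": [{"dx":-0.5,"dy":0,"dz":0,"wx":0,"wy":0,"wz":0},{"dx":-0.8,"dy":0,"dz":0,"wx":0,"wy":0,"wz":0},{"dx":-0.8,"dy":0,"dz":0,"wx":0,"wy":0,"wz":0},{"dx":-0.8,"dy":0,"dz":-0.5,"wx":0,"wy":0,"wz":0},{"dx":-0.8,"dy":0,"dz":-0.8,"wx":0,"wy":0,"wz":0},{"dx":-0.5,"dy":0,"dz":-0.8,"wx":0,"wy":0,"wz":0},{"dx":0,"dy":0,"dz":-0.5,"wx":0,"wy":0,"wz":0},{"dx":0,"dy":0,"dz":0,"wx":0,"wy":0,"wz":0}]}}

```text
time_s: 8.38
tcp_pos: [0.5504, -0.1492, 0.1165]
eef_rot: [-158.8, 89.9, -146.6]
contact_force: [-0.7, 0.5, -1.8]
gripper_width: 0.0235
```

```bash
python3 mv.py arc .5474 .197 .11 99.9; python3 - <<'E'
from h import *
n="side"
p,d=r.capture(n); np.savez(f"{n}3.npz",p=p,d=d)
cv2.imwrite("pics/s3.png",p[:,:,::-1])
E
```

```text
t 8.38 tcp [ 0.5504 -0.1492  0.1165] jawyaw 102.13 x-axis [-0.001 -0.001 -1.   ] F [-0.7  0.5 -1.8] M [ 0.03  0.03 -0.04] w 0.0235 j [  5.  17. -22.   0. -51. -82.]
N 18 shift [0.018 0.945 0.177] turn [ 0.027 -0.001  0.   ]
  via [ 0.549 -0.072  0.115]
  via [0.547 0.024 0.113]
  via [0.547 0.101 0.112]
```

View pics/s3.png

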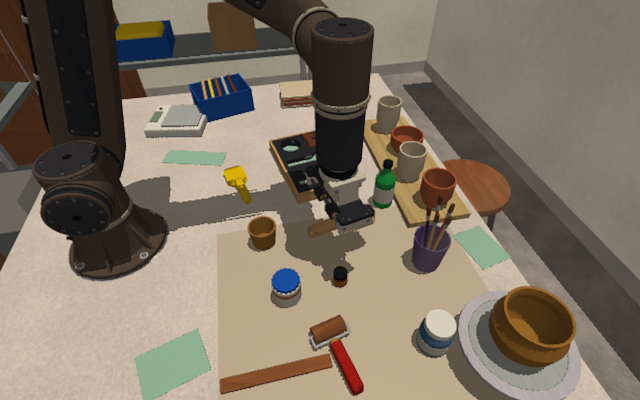

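{"method": "arm_command", "body": {"plan": [{"dx":0.02,"dy":0.95,"dz":0.18,"wx":0.03,"wy":0,"wz":0},{"dx":0.02,"dy":0.95,"dz":0.18,"wx":0.03,"wy":0,"wz":0},{"dx":0.02,"dy":0.95,"dz":0.18,"wx":0.03,"wy":0,"wz":0},{"dx":0.02,"dy":0.95,"dz":0.18,"wx":0.03,"wy":0,"wz":0},{"dx":0.02,"dy":0.95,"dz":0.18,"wx":0.03,"wy":0,"wz":0},{"dx":0.02,"dy":0.95,"dz":0.18,"wx":0.03,"wy":0,"wz":0},{"dx":0.02,"dy":0.95,"dz":0.18,"wx":0.03,"wy":0,"wz":0},{"dx":0.02,"dy":0.95,"dz":0.18,"wx":0.03,"wy":0,"wz":0},{"dx":0.02,"dy":0.95,"dz":0.18,"wx":0.03,"wy":0,"wz":0},{"dx":0.02,"dy":0.95,"dz":0.18,"wx":0.03,"wy":0,"wz":0},{"dx":0.02,"dy":0.95,"dz":0.18,"wx":0.03,"wy":0,"wz":0},{"dx":0.02,"dy":0.95,"dz":0.18,"wx":0.03,"wy":0,"wz":0},{"dx":0.02,"dy":0.95,"dz":0.18,"wx":0.03,"wy":0,"wz":0},{"dx":0.02,"dy":0.95,"dz":0.18,"wx":0.03,"wy":0,"wz":0},{"dx":0.02,"dy":0.95,"dz":0.18,"wx":0.03,"wy":0,"wz":0},{"dx":0.02,"dy":0.7,"dz":0.18,"wx":0.03,"wy":0,"wz":0},{"dx":0.02,"dy":0.3,"dz":0.1,"wx":0.03,"wy":0,"wz":0},{"dx":0,"dy":0,"dz":0,"wx":0,"wy":0,"wz":0}]}}

```text
time_s: 9.93
tcp_pos: [0.5566, 0.1798, 0.0966]
eef_rot: [-155.5, 89.3, -145.8]
contact_force: [-0.1, -0.1, -0.3]
gripper_width: 0.0232
```

```bash
python3 mv.py arc .5474 .197 .11 99.9; python3 - <<'E'
from h import *
n="side"
ims=[]
for n in("side","top"):
    p,d=r.capture(n); np.savez(f"{n}4.npz",p=p,d=d)
    uv=proj(n,[.55,.2,.05])[0].astype(int)
    ims.append(cv2.resize(p[max(uv[1]-50,0):uv[1]+50,uv[0]-50:uv[0]+50,::-1],(400,400),interpolation=cv2.INTER_CUBIC))
cv2.imwrite("pics/s4.png",np.hstack(ims))
E
python3 mv.py
```

```text
t 9.93 tcp [0.5566 0.1798 0.0966] jawyaw 99.67 x-axis [-0.011 -0.007 -1.   ] F [-0.1 -0.1 -0.3] M [ 0.02 -0.19  0.  ] w 0.0232 j [  37.   20.  -21.   -0.  -50. -117.]
N 1 shift [-0.673  0.92  -0.316] turn [-0.051 -0.149  0.067]
  via [0.557 0.18  0.097]
  via [0.557 0.18  0.097]
  via [0.557 0.18  0.097]
t 10.03 tcp [0.5562 0.1783 0.0967] jawyaw 99.62 x-axis [-0.011 -0.008 -1.   ] F [-0.6 -0.3 -1.9] M [ 0.02 -0.18  0.03] w 0.0234 j [  37.   20.  -21.   -0.  -50. -117.]
```

View pics/s4.png

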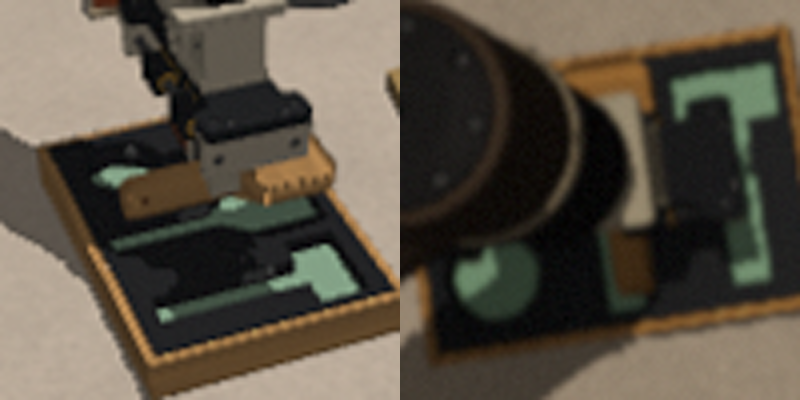

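```bash
cat > held.py <<'E'
import sys
from h import *
# python3 held.py idx tcpx tcpy yaw(tool long axis) zlo zhi
i=sys.argv[1];tx,ty,yaw,z0,z1=map(float,sys.argv[2:7])
a=np.radians(yaw);c,s=np.cos(a),np.sin(a)
for n in("side","top"):
    d=np.load(f"{n}{i}.npz")["d"];P,uv=cloud(n,d)
    L=np.c_[(P[:,0]-tx)*c+(P[:,1]-ty)*s,-(P[:,0]-tx)*s+(P[:,1]-ty)*c,P[:,2]]
    m=(abs(L[:,1])<.05)&(abs(L[:,0])<.13)&(P[:,2]>z0)&(P[:,2]<z1)
    Q=L[m];print(n,m.sum())
    if m.sum()<5: continue
    for lo in np.arange(-.11,.11,.005):
        k=Q[(Q[:,0]>=lo)&(Q[:,0]<lo+.005)]
        if len(k)>2: print("  x",round(lo*1000),len(k),"y",(k[:,1].min()*1000).round(),(k[:,1].max()*1000).round(),"z",(np.percentile(k[:,2],[5,50,95])*1000).round())
    print("  min/max x",np.sort(Q[:,0])[[0,1,2,3,5]].round(4),np.sort(Q[:,0])[-5:].round(4))
E
python3 held.py 4 .5562 .1783 9.62 .065 .105
```

```text
side 513
  x -75 17 y -10.0 8.0 z [76. 88. 99.]
  x -70 18 y -11.0 8.0 z [ 80.  95. 101.]
  x -65 19 y -12.0 9.0 z [ 79.  96. 102.]
  x -60 18 y -13.0 8.0 z [ 76.  98. 102.]
  x -55 17 y -13.0 5.0 z [ 79.  95. 102.]
  x -50 18 y -12.0 11.0 z [ 79.  95. 101.]
  x -45 17 y -13.0 11.0 z [ 73.  98. 102.]
  x -40 18 y -12.0 9.0 z [ 78.  92. 102.]
  x -35 15 y -11.0 10.0 z [ 79.  97. 102.]
  x -30 20 y -11.0 9.0 z [ 79.  96. 102.]
  x -25 15 y -12.0 7.0 z [ 80.  93. 101.]
  x -20 18 y -12.0 12.0 z [ 74.  96. 101.]
  x -15 24 y -24.0 32.0 z [ 83.  99. 102.]
  x -10 15 y -27.0 17.0 z [ 76.  94. 103.]
  x -5 6 y -27.0 -5.0 z [ 77.  97. 104.]
  x 0 9 y -25.0 -8.0 z [ 83.  97. 104.]
  x 5 6 y -26.0 -6.0 z [ 79.  95. 101.]
  x 10 6 y -24.0 -6.0 z [ 74.  79. 100.]
  x 15 11 y -16.0 -9.0 z [73. 82. 94.]
  x 20 15 y -21.0 -6.0 z [74. 85. 92.]
  x 25 18 y -25.0 -6.0 z [72. 89. 92.]
  x 30 13 y -30.0 -3.0 z [75. 87. 92.]
  x 35 16 y -29.0 -3.0 z [74. 88. 90.]
  x 40 14 y -27.0 -5.0 z [76. 90. 91.]
  x 45 15 y -27.0 -2.0 z [73. 87. 89.]
  x 50 15 y -29.0 -3.0 z [76. 88. 91.]
  x 55 15 y -30.0 -2.0 z [
[... 468 characters left out ...]
]
  x -60 18 y -12.0 12.0 z [ 92.  99. 102.]
  x -55 19 y -12.0 11.0 z [ 87. 100. 102.]
  x -50 16 y -12.0 11.0 z [ 93. 100. 102.]
  x -45 18 y -12.0 9.0 z [ 88.  98. 102.]
  x -40 19 y -12.0 12.0 z [ 90.  99. 101.]
  x -35 14 y -12.0 10.0 z [ 93.  99. 101.]
  x -30 8 y 2.0 10.0 z [ 97.  98. 100.]
  x 55 6 y -28.0 -22.0 z [77. 89. 90.]
  x 60 6 y -28.0 -22.0 z [73. 89. 90.]
  x 65 12 y -28.0 4.0 z [81. 88. 90.]
  x 70 33 y -28.0 17.0 z [80. 87. 90.]
  x 75 34 y -28.0 19.0 z [83. 88. 91.]
  x 80 35 y -27.0 27.0 z [84. 88. 90.]
  x 85 36 y -24.0 29.0 z [84. 88. 91.]
  x 90 28 y -21.0 23.0 z [84. 88. 90.]
  min/max x [-0.0701 -0.07   -0.0699 -0.0697 -0.0694] [0.0946 0.0947 0.0949 0.0951 0.0952]
```

```bash
python3 mv.py arc .546 .197 .08 99.95 3;
```

```text
t 10.03 tcp [0.5562 0.1783 0.0967] jawyaw 99.62 x-axis [-0.011 -0.008 -1.   ] F [-0.6 -0.3 -1.9] M [ 0.02 -0.18  0.03] w 0.0234 j [  37.   20.  -21.   -0.  -50. -117.]
N 3 shift [ 0.278  0.337 -0.112] turn [-0.024 -0.052  0.023]
  via [0.556 0.178 0.097]
  via [0.553 0.185 0.091]
  via [0.549 0.191 0.086]
```

{"method": "arm_command", "body": {"plan": [{"dx":0.2,"dy":0.34,"dz":-0.11,"wx":-0.02,"wy":-0.05,"wz":0.02},{"dx":0.2,"dy":0.34,"dz":-0.11,"wx":-0.02,"wy":-0.05,"wz":0.02},{"dx":0.2,"dy":0.34,"dz":-0.11,"wx":-0.02,"wy":-0.05,"wz":0.02},{"dx":0,"dy":0,"dz":0,"wx":0,"wy":0,"wz":0},{"dx":0,"dy":0,"dz":0,"wx":0,"wy":0,"wz":0}]}}

```text
time_s: 10.45
tcp_pos: [0.5446, 0.1957, 0.0832]
eef_rot: [-96.7, 90.0, -87.0]
contact_force: [0.0, -0.3, -1.6]
gripper_width: 0.0237
```

```bash
python3 mv.py arc .546 .197 .07 99.95 2;
```

```text
t 10.45 tcp [0.5446 0.1957 0.0832] jawyaw 99.71 x-axis [ 0.    -0.001 -1.   ] F [ 0.  -0.3 -1.6] M [ 0.01 -0.17 -0.03] w 0.0237 j [  39.   20.  -23.    0.  -47. -119.]
N 2 shift [0.33  0.025 0.039] turn [-0.026 -0.     0.003]
  via [0.545 0.196 0.083]
  via [0.545 0.196 0.077]
  via [0.545 0.196 0.077]
```

{"method": "arm_command", "body": {"plan": [{"dx":0.3,"dy":0.03,"dz":0.04,"wx":-0.03,"wy":0,"wz":0},{"dx":0.3,"dy":0.03,"dz":0.04,"wx":-0.03,"wy":0,"wz":0},{"dx":0,"dy":0,"dz":0,"wx":0,"wy":0,"wz":0},{"dx":0,"dy":0,"dz":0,"wx":0,"wy":0,"wz":0}]}}

```text
time_s: 10.78
tcp_pos: [0.5461, 0.1971, 0.0702]
eef_rot: [-46.9, 90.0, -36.9]
contact_force: [0.5, -0.0, -1.6]
gripper_width: 0.023
```

```bash
python3 mv.py arc .546 .197 .057 99.95 2; python3 - <<'E'
from h import *
ims=[]
for n in("side","top"):
    p,d=r.capture(n); np.savez(f"{n}5.npz",p=p,d=d)
    uv=proj(n,[.55,.2,.05])[0].astype(int)
    ims.append(cv2.resize(p[max(uv[1]-50,0):uv[1]+50,uv[0]-50:uv[0]+50,::-1],(400,400),interpolation=cv2.INTER_CUBIC))
cv2.imwrite("pics/s5.png",np.hstack(ims))
E
python3 mv.py
```

```text
t 10.78 tcp [0.5461 0.1971 0.0702] jawyaw 100.02 x-axis [ 0. -0. -1.] F [ 0.5 -0.  -1.6] M [ 0.06 -0.13  0.06] w 0.023 j [  39.   21.  -23.    0.  -46. -119.]
N 2 shift [ 0.331 -0.001 -0.003] turn [0.008 0.002 0.002]
  via [0.546 0.197 0.07 ]
  via [0.546 0.197 0.064]
  via [0.546 0.197 0.064]
t 10.88 tcp [0.5461 0.197  0.0704] jawyaw 100.01 x-axis [ 0. -0. -1.] F [-0.6  0.1 -2. ] M [ 0.04 -0.18  0.05] w 0.0237 j [  39.   21.  -23.    0.  -46. -119.]
```

View pics/s5.png

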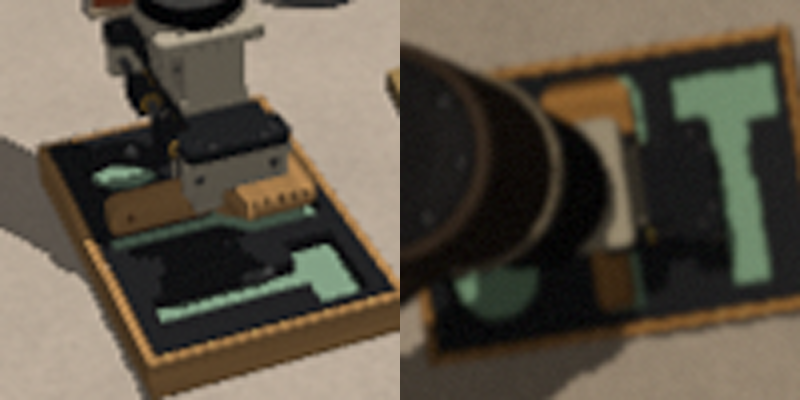

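{"method": "arm_command", "body": {"plan": [{"dx":0.3,"dy":0,"dz":0,"wx":0,"wy":0,"wz":0},{"dx":0.3,"dy":0,"dz":0,"wx":0,"wy":0,"wz":0},{"dx":0,"dy":0,"dz":0,"wx":0,"wy":0,"wz":0}]}}

```text
time_s: 11.13
tcp_pos: [0.5468, 0.1967, 0.0581]
eef_rot: [-11.3, 89.9, -1.3]
contact_force: [1.5, -1.6, -0.9]
gripper_width: 0.0233
```

```bash
python3 mv.py
```

```text
t 11.13 tcp [0.5468 0.1967 0.0581] jawyaw 99.99 x-axis [ 0.002 -0.    -1.   ] F [ 1.5 -1.6 -0.9] M [-0.64 -0.57 -0.08] w 0.0233 j [  39.   22.  -24.    0.  -44. -119.]
```

{"method": "arm_command", "body": {"plan": [{"dx":0.2,"dy":0,"dz":-0.02,"wx":0,"wy":0.02,"wz":0},{"dx":0.2,"dy":0,"dz":0,"wx":0,"wy":0,"wz":0}]}}

```text
time_s: 11.3
tcp_pos: [0.5476, 0.1965, 0.051]
eef_rot: [-13.9, 89.9, -3.8]
contact_force: [-1.8, -1.7, 7.3]
gripper_width: 0.0234
```

```bash
python3 mv.py
```

```text
t 11.3 tcp [0.5476 0.1965 0.051 ] jawyaw 100.02 x-axis [ 0.002 -0.    -1.   ] F [-1.8 -1.7  7.3] M [-0.38  0.62 -0.05] w 0.0234 j [  39.   22.  -24.    0.  -43. -119.]
```

{"method": "arm_command", "body": {"plan": [{"dx":0.12,"dy":0,"dz":-0.03,"wx":0,"wy":0.02,"wz":0},{"dx":0.05,"dy":0,"dz":-0.02,"wx":0,"wy":0,"wz":0},{"dx":0,"dy":0,"dz":0,"wx":0,"wy":0,"wz":0}]}}

```text
time_s: 11.55
tcp_pos: [0.5477, 0.1967, 0.0493]
eef_rot: [-8.3, 89.8, 1.8]
contact_force: [1.4, -1.6, -5.2]
gripper_width: 0.0236
```

```bash
python3 mv.py
```

```text
t 11.55 tcp [0.5477 0.1967 0.0493] jawyaw 100.09 x-axis [ 0.003  0.    -1.   ] F [ 1.4 -1.6 -5.2] M [-0.31 -0.65 -0.03] w 0.0236 j [  39.   23.  -24.    0.  -43. -119.]
```

{"method": "arm_command", "body": {"plan": [{"dx":0,"dy":0,"dz":0,"wx":0,"wy":0,"wz":0},{"dx":0,"dy":0,"dz":0,"wx":0,"wy":0,"wz":0},{"dx":-0.2,"dy":0,"dz":0,"wx":0,"wy":0,"wz":0},{"dx":-0.5,"dy":0,"dz":0,"wx":0,"wy":0,"wz":0},{"dx":-0.9,"dy":0,"dz":0,"wx":0,"wy":0,"wz":0},{"dx":-0.9,"dy":0,"dz":0,"wx":0,"wy":0,"wz":0},{"dx":0,"dy":0,"dz":0,"wx":0,"wy":0,"wz":0}], "fingers": 0.2}}

```text
time_s: 12.13
tcp_pos: [0.5472, 0.1971, 0.1016]
eef_rot: [-65.3, 89.9, -55.2]
contact_force: [0.2, 0.2, -0.0]
gripper_width: 0.0346
```

```bash
python3 mv.py;  python3 - <<'E'
from h import *
ims=[]
for n in("side","top"):
    p,d=r.capture(n); np.savez(f"{n}6.npz",p=p,d=d)
    uv=proj(n,[.55,.2,.05])[0].astype(int)
    ims.append(cv2.resize(p[max(uv[1]-50,0):uv[1]+50,uv[0]-50:uv[0]+50,::-1],(400,400),interpolation=cv2.INTER_CUBIC))
cv2.imwrite("pics/s6.png",np.hstack(ims))
E
python3 held.py 6 .547 .197 9.95 .039 .06
```

```text
t 12.13 tcp [0.5472 0.1971 0.1016] jawyaw 100.13 x-axis [ 0.001 -0.001 -1.   ] F [ 0.2  0.2 -0. ] M [ 0.09 -0.26  0.04] w 0.0346 j [  39.   19.  -21.    0.  -50. -119.]
side 814
  x -95 4 y -41.0 18.0 z [39. 40. 40.]
  x -90 9 y -43.0 47.0 z [39. 39. 41.]
  x -85 19 y -49.0 47.0 z [39. 40. 41.]
  x -80 14 y -48.0 46.0 z [39. 40. 42.]
  x -75 20 y -46.0 44.0 z [39. 42. 51.]
  x -70 20 y -50.0 49.0 z [39. 45. 53.]
  x -65 23 y -47.0 47.0 z [39. 42. 54.]
  x -60 18 y -50.0 49.0 z [39. 43. 53.]
  x -55 25 y -47.0 42.0 z [39. 44. 54.]
  x -50 26 y -49.0 49.0 z [39. 41. 53.]
  x -45 18 y -47.0 43.0 z [39. 41. 53.]
  x -40 25 y -42.0 46.0 z [39. 40. 54.]
  x -35 21 y -49.0 50.0 z [39. 41. 53.]
  x -30 24 y -47.0 47.0 z [39. 45. 53.]
  x -25 18 y -50.0 39.0 z [40. 42. 53.]
  x -20 21 y -46.0 48.0 z [40. 43. 54.]
  x -15 20 y -49.0 42.0 z [39. 47. 54.]
  x -10 17 y -37.0 43.0 z [39. 47. 53.]
  x -5 19 y -46.0 44.0 z [39. 41. 55.]
  x 0 23 y -48.0 45.0 z [39. 43. 54.]
  x 5 20 y -49.0 48.0 z [39. 44. 54.]
  x 10 20 y -49.0 48.0 z [39. 42. 53.]
  x 15 18 y -49.0 29.0 z [40. 41. 51.]
  x 20 21 y
[... 1131 characters left out ...]
.0 z [39. 48. 54.]
  x -50 23 y -45.0 50.0 z [40. 50. 53.]
  x -45 26 y -49.0 49.0 z [39. 47. 53.]
  x -40 27 y -47.0 46.0 z [39. 42. 53.]
  x -35 21 y -47.0 33.0 z [39. 50. 54.]
  x -30 13 y -43.0 45.0 z [39. 40. 53.]
  x 60 13 y -48.0 -9.0 z [39. 41. 45.]
  x 65 13 y -45.0 -11.0 z [40. 41. 43.]
  x 70 23 y -47.0 17.0 z [40. 43. 45.]
  x 75 35 y -50.0 28.0 z [40. 42. 45.]
  x 80 34 y -36.0 34.0 z [39. 41. 45.]
  x 85 31 y -48.0 48.0 z [39. 42. 45.]
  x 90 36 y -46.0 44.0 z [39. 41. 46.]
  x 95 16 y -41.0 50.0 z [39. 40. 43.]
  x 100 7 y -27.0 31.0 z [39. 40. 41.]
  x 105 6 y -25.0 44.0 z [39. 40. 42.]
  min/max x [-0.0906 -0.0902 -0.09   -0.0898 -0.0891] [0.1071 0.1097 0.1101 0.112  0.1125]
```

View pics/s6.png

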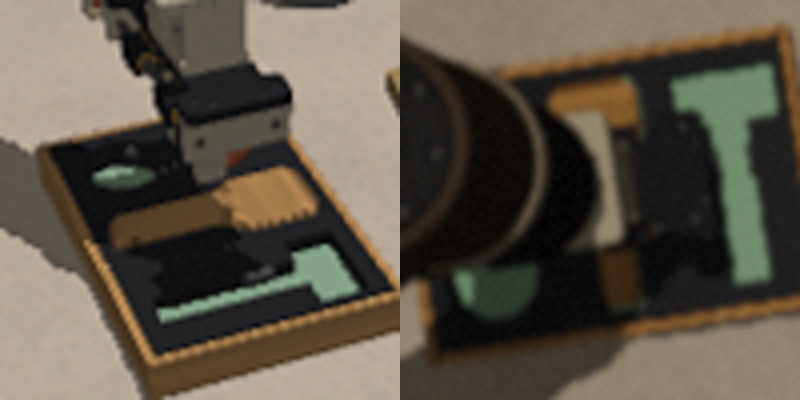

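```bash
cat > lev.py <<'E'
import sys
from h import *
i=sys.argv[1];tx,ty,yaw=map(float,sys.argv[2:5])
a=np.radians(yaw);c,s=np.cos(a),np.sin(a)
for n in("side","top"):
    d=np.load(f"{n}{i}.npz")["d"];P,uv=cloud(n,d)
    L=np.c_[(P[:,0]-tx)*c+(P[:,1]-ty)*s,-(P[:,0]-tx)*s+(P[:,1]-ty)*c,P[:,2]]
    for b in sys.argv[5:]:
        x0,x1,y0,y1=[float(v)/1000 for v in b.split(",")]
        m=(L[:,0]>x0)&(L[:,0]<x1)&(L[:,1]>y0)&(L[:,1]<y1);z=L[m,2]*1000
        if len(z): print(n,b,m.sum(),"z med",np.median(z).round(1),"10/90",np.percentile(z,[10,90]).round(1))
E
python3 lev.py 6 .547 .197 9.95 -68,-45,-8,8 -40,-10,-8,8 40,60,-22,20 65,88,-22,20 -70,-20,-40,-25 -70,-20,25,40 -90,-82,-30,30
```

```text
side -68,-45,-8,8 264 z med 428.6 10/90 [286.6 483. ]
side -40,-10,-8,8 89 z med 185.9 10/90 [ 51.6 267. ]
side 40,60,-22,20 58 z med 43.1 10/90 [ 41.1 288.5]
side 65,88,-22,20 54 z med 42.8 10/90 [41.1 44.6]
side -70,-20,-40,-25 910 z med 386.6 10/90 [220.8 482.3]
side -70,-20,25,40 158 z med 432.6 10/90 [ 38.7 482.9]
side -90,-82,-30,30 32 z med 38.5 10/90 [37.  39.9]
top -68,-45,-8,8 158 z med 468.1 10/90 [ 50.4 519.4]
top -40,-10,-8,8 206 z med 531.7 10/90 [291.6 533.4]
top 40,60,-22,20 116 z med 528.9 10/90 [526.8 530.4]
top 65,88,-22,20 90 z med 41.9 10/90 [39.2 44.7]
top -70,-20,-40,-25 572 z med 421.4 10/90 [ 38.3 528.6]
top -70,-20,25,40 374 z med 498.3 10/90 [ 37.  529.3]
top -90,-82,-30,30 57 z med 36.3 10/90 [33.4 40.1]
```

```bash
python3 mv.py arc .492 -.406 .13 191.5; python3 mv.py .50 -.38 .13
```

```text
t 12.23 tcp [0.546  0.1965 0.0991] jawyaw 100.09 x-axis [-0.002 -0.002 -1.   ] F [ 0.  -0.1 -0.6] M [ 0.03 -0.16  0.03] w 0.0353 j [  39.   19.  -22.    0.  -50. -119.]
N 29 shift [-0.052 -0.593 -1.   ] turn [-0.688 -0.001 -0.   ]
  via [0.442 0.072 0.107]
  via [ 0.393 -0.082  0.114]
  via [ 0.405 -0.243  0.122]
t 12.23 tcp [0.546  0.1965 0.0991] jawyaw 100.09 x-axis [-0.002 -0.002 -1.   ] F [ 0.  -0.1 -0.6] M [ 0.03 -0.16  0.03] w 0.0353 j [  39.   19.  -22.    0.  -50. -119.]
shift units [ -1.49 -27.98  -7.32]
```

{"method": "arm_command", "body": {"plan": [{"dx":-0.3,"dy":-0.9,"dz":-0.24,"wx":-0.2,"wy":0,"wz":0},{"dx":-0.3,"dy":-1,"dz":-0.26,"wx":0,"wy":0,"wz":0},{"dx":-0.3,"dy":-1,"dz":-0.26,"wx":0,"wy":0,"wz":0},{"dx":-0.3,"dy":-1,"dz":-0.26,"wx":0,"wy":0,"wz":0},{"dx":-0.2,"dy":-1,"dz":-0.26,"wx":0,"wy":0,"wz":0},{"dx":0,"dy":-1,"dz":-0.26,"wx":0,"wy":0,"wz":0},{"dx":0,"dy":-1,"dz":-0.26,"wx":0,"wy":0,"wz":0},{"dx":0,"dy":-1,"dz":-0.26,"wx":0,"wy":0,"wz":0},{"dx":0,"dy":-1,"dz":-0.26,"wx":0,"wy":0,"wz":0},{"dx":0,"dy":-1,"dz":-0.26,"wx":0,"wy":0,"wz":0},{"dx":0,"dy":-1,"dz":-0.26,"wx":0,"wy":0,"wz":0},{"dx":0,"dy":-1,"dz":-0.26,"wx":0,"wy":0,"wz":0},{"dx":0,"dy":-1,"dz":-0.26,"wx":0,"wy":0,"wz":0},{"dx":0,"dy":-1,"dz":-0.26,"wx":0,"wy":0,"wz":0},{"dx":0,"dy":-1,"dz":-0.26,"wx":0,"wy":0,"wz":0},{"dx":0,"dy":-1,"dz":-0.26,"wx":0,"wy":0,"wz":0}], "fingers": 0}}

```text
time_s: 13.57
tcp_pos: [0.5188, -0.143, 0.1225]
eef_rot: [-177.7, 89.2, -166.3]
contact_force: [0.5, 0.6, 0.7]
gripper_width: 0.0444
```

```bash
python3 mv.py arc .492 -.406 .13 191.5; python3 - <<'E'
from h import *
ims=[]
for n in("side","top"):
    p,d=r.capture(n); np.savez(f"{n}7.npz",p=p,d=d)
E
python3 lev.py 7 .547 .197 9.95 -68,-45,-8,8 -40,-10,-8,8 40,60,-22,20 65,88,-22,20 -70,-20,-40,-25 -70,-20,25,40 -90,-82,-30,30
```

```text
t 13.57 tcp [ 0.5188 -0.143   0.1225] jawyaw 101.36 x-axis [-0.014 -0.003 -1.   ] F [0.5 0.6 0.7] M [ 0.06 -0.27  0.04] w 0.0444 j [  6.  14. -25.   0. -52. -84.]
N 20 shift [-0.014 -0.367 -0.636] turn [-0.983 -0.007 -0.007]
  via [ 0.472 -0.199  0.125]
  via [ 0.451 -0.269  0.127]
  via [ 0.458 -0.342  0.128]
side -68,-45,-8,8 24 z med 52.6 10/90 [51.  53.8]
side -40,-10,-8,8 11 z med 53.3 10/90 [51.5 54.1]
side -70,-20,25,40 39 z med 39.2 10/90 [37.8 39.9]
side -90,-82,-30,30 29 z med 38.1 10/90 [36.6 39.9]
top 40,60,-22,20 79 z med 41.9 10/90 [39.1 44.6]
top 65,88,-22,20 118 z med 41.8 10/90 [39.1 44.3]
```

{"method": "arm_command", "body": {"plan": [{"dx":0,"dy":-0.37,"dz":-0.64,"wx":-0.98,"wy":-0.01,"wz":0},{"dx":0,"dy":-0.37,"dz":-0.64,"wx":-0.98,"wy":-0.01,"wz":0},{"dx":0,"dy":-0.37,"dz":-0.64,"wx":-0.98,"wy":-0.01,"wz":0},{"dx":0,"dy":-0.37,"dz":-0.64,"wx":-0.98,"wy":-0.01,"wz":0},{"dx":0,"dy":-0.37,"dz":-0.64,"wx":-0.98,"wy":-0.01,"wz":0},{"dx":0,"dy":-0.37,"dz":-0.64,"wx":-0.98,"wy":-0.01,"wz":0},{"dx":0,"dy":-0.37,"dz":-0.64,"wx":-0.98,"wy":-0.01,"wz":0},{"dx":0,"dy":-0.37,"dz":-0.64,"wx":-0.98,"wy":-0.01,"wz":0},{"dx":0,"dy":-0.37,"dz":-0.64,"wx":-0.98,"wy":-0.01,"wz":0},{"dx":0,"dy":-0.37,"dz":-0.64,"wx":-0.98,"wy":-0.01,"wz":0},{"dx":0,"dy":-0.37,"dz":-0.64,"wx":-0.98,"wy":-0.01,"wz":0},{"dx":0,"dy":-0.37,"dz":-0.64,"wx":-0.98,"wy":-0.01,"wz":0},{"dx":0,"dy":-0.37,"dz":-0.64,"wx":-0.98,"wy":-0.01,"wz":0},{"dx":0,"dy":-0.37,"dz":-0.64,"wx":-0.98,"wy":-0.01,"wz":0},{"dx":0,"dy":-0.37,"dz":-0.64,"wx":-0.98,"wy":-0.01,"wz":0},{"dx":0,"dy":-0.37,"dz":-0.64,"wx":-0.98,"wy":-0.01,"wz":0},{"dx":0,"dy":-0.37,"dz":-0.64,"wx":-0.98,"wy":-0.01,"wz":0},{"dx":0,"dy":-0.37,"dz":-0.64,"wx":-0.98,"wy":-0.01,"wz":0},{"dx":0,"dy":0,"dz":0,"wx":0,"wy":0,"wz":0}]}}

```text
time_s: 15.25
tcp_pos: [0.4741, -0.3874, 0.1136]
eef_rot: [49.4, 88.6, 145.7]
contact_force: [0.5, -0.7, 0.9]
gripper_width: 0.0439
```

```bash
python3 mv.py arc .492 -.406 .06 191.5
```

```text
t 15.25 tcp [ 0.4741 -0.3874  0.1136] jawyaw -173.76 x-axis [-0.02   0.014 -1.   ] F [ 0.5 -0.7  0.9] M [-0.03 -0.17 -0.02] w 0.0439 j [-21.  21. -15.  -0. -55.  28.]
N 3 shift [ 0.886 -0.264 -0.358] turn [-0.383  0.069 -0.073]
  via [ 0.474 -0.387  0.114]
  via [ 0.48  -0.394  0.096]
  via [ 0.486 -0.4    0.078]
```

{"method": "arm_command", "body": {"plan": [{"dx":0.4,"dy":-0.26,"dz":-0.35,"wx":-0.38,"wy":0.07,"wz":-0.07},{"dx":0.5,"dy":-0.26,"dz":-0.35,"wx":-0.38,"wy":0.07,"wz":-0.07},{"dx":0.5,"dy":-0.26,"dz":-0.35,"wx":-0.38,"wy":0.07,"wz":-0.07},{"dx":0.3,"dy":0,"dz":0,"wx":0,"wy":0,"wz":0},{"dx":0,"dy":0,"dz":0,"wx":0,"wy":0,"wz":0}]}}

```text
time_s: 15.67
tcp_pos: [0.4921, -0.4041, 0.0755]
eef_rot: [52.0, 89.8, 153.4]
contact_force: [-0.9, -0.4, -1.0]
gripper_width: 0.0438
```

```bash
python3 mv.py arc .492 -.406 .027 191.5 3;python3 - <<'E'
from h import *
ims=[]
for n in("side",):
    p,d=r.capture(n); np.savez(f"{n}8.npz",p=p,d=d)
    uv=proj(n,[.49,-.40,.05])[0].astype(int);uv[1]=min(uv[1],339)
    ims.append(cv2.resize(p[max(uv[1]-60,0):uv[1]+60,uv[0]-60:uv[0]+60,::-1],(600,600),interpolation=cv2.INTER_CUBIC))
cv2.imwrite("pics/s8.png",np.hstack(ims))
E
```

```text
t 15.67 tcp [ 0.4921 -0.4041  0.0755] jawyaw -168.65 x-axis [-0.003  0.002 -1.   ] F [-0.9 -0.4 -1. ] M [ 0.15  0.   -0.  ] w 0.0438 j [-22.  25. -15.  -0. -50.  33.]
N 3 shift [ 0.809  0.006 -0.032] turn [-0.011  0.009 -0.011]
  via [ 0.492 -0.404  0.076]
  via [ 0.492 -0.405  0.059]
  via [ 0.492 -0.405  0.043]
```

View pics/s8.png

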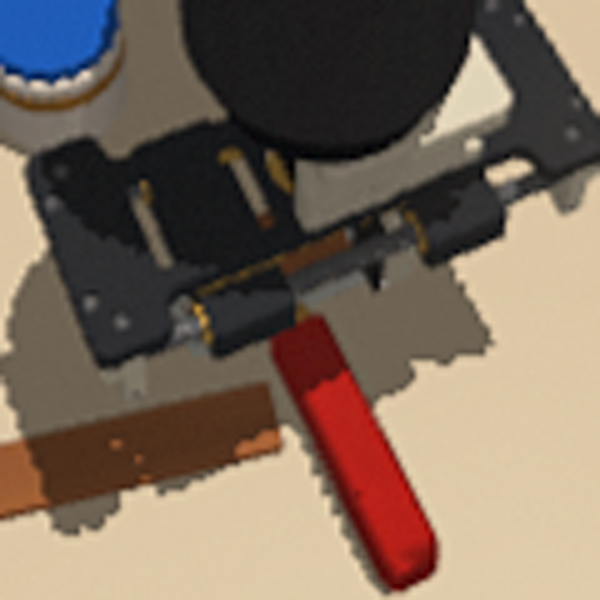

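{"method": "arm_command", "body": {"plan": [{"dx":0.48,"dy":0,"dz":-0.02,"wx":0,"wy":0.01,"wz":-0.01},{"dx":0.48,"dy":0,"dz":-0.02,"wx":0,"wy":0.01,"wz":-0.01},{"dx":0.48,"dy":0,"dz":-0.02,"wx":0,"wy":0.01,"wz":-0.01},{"dx":0.48,"dy":0,"dz":-0.02,"wx":0,"wy":0,"wz":0},{"dx":0.3,"dy":0,"dz":-0.02,"wx":0,"wy":0,"wz":0},{"dx":0,"dy":0,"dz":0,"wx":0,"wy":0,"wz":0}]}}

```text
time_s: 16.22
tcp_pos: [0.4923, -0.4048, 0.0287]
eef_rot: [-134.6, 89.9, -33.4]
contact_force: [-0.7, 0.5, 1.0]
gripper_width: 0.0439
```

```bash
python3 mv.py arc .492 -.406 .027 191.5 2
```

```text
t 16.22 tcp [ 0.4923 -0.4048  0.0287] jawyaw -168.78 x-axis [ 0.001 -0.001 -1.   ] F [-0.7  0.5  1. ] M [0.09 0.01 0.06] w 0.0439 j [-22.  28. -18.   0. -44.  33.]
N 2 shift [ 0.042  0.013 -0.028] turn [-0.031 -0.007  0.007]
  via [ 0.492 -0.405  0.029]
  via [ 0.492 -0.405  0.028]
  via [ 0.492 -0.405  0.028]
```

{"method": "arm_command", "body": {"plan": [{"dx":0.05,"dy":0,"dz":0,"wx":0,"wy":0,"wz":0},{"dx":0.04,"dy":0,"dz":0,"wx":0,"wy":0,"wz":0},{"dx":0,"dy":0,"dz":0,"wx":0,"wy":0,"wz":0},{"dx":0,"dy":0,"dz":0,"wx":0,"wy":0,"wz":0},{"dx":0,"dy":0,"dz":0,"wx":0,"wy":0,"wz":0},{"dx":0,"dy":0,"dz":0,"wx":0,"wy":0,"wz":0}], "fingers": 1, "force": 40}}

```text
time_s: 16.72
tcp_pos: [0.492, -0.4048, 0.0265]
eef_rot: [-146.9, 90.0, -45.7]
contact_force: [0.7, 0.1, -2.0]
gripper_width: 0.0232
```

```bash
python3 mv.py arc .492 -.406 .15 191.5
```

```text
t 16.72 tcp [ 0.492  -0.4048  0.0265] jawyaw -168.81 x-axis [ 0. -0. -1.] F [ 0.7  0.1 -2. ] M [ 0.12 -0.   -0.01] w 0.0232 j [-22.  28. -18.   0. -44.  33.]
N 7 shift [-0.882  0.002 -0.008] turn [-0.01  -0.001  0.001]
  via [ 0.492 -0.405  0.044]
  via [ 0.492 -0.405  0.079]
  via [ 0.492 -0.406  0.115]
```

{"method": "arm_command", "body": {"plan": [{"dx":-0.5,"dy":0,"dz":0,"wx":0,"wy":0,"wz":0},{"dx":-0.9,"dy":0,"dz":0,"wx":0,"wy":0,"wz":0},{"dx":-0.9,"dy":0,"dz":0,"wx":0,"wy":0,"wz":0},{"dx":-0.9,"dy":0,"dz":0,"wx":0,"wy":0,"wz":0},{"dx":-0.9,"dy":0,"dz":0,"wx":0,"wy":0,"wz":0},{"dx":-0.9,"dy":0,"dz":0,"wx":0,"wy":0,"wz":0},{"dx":-0.6,"dy":0,"dz":0,"wx":0,"wy":0,"wz":0},{"dx":0,"dy":0,"dz":0,"wx":0,"wy":0,"wz":0}]}}

```text
time_s: 17.38
tcp_pos: [0.4909, -0.4044, 0.1478]
eef_rot: [104.8, 90.0, -154.0]
contact_force: [0.3, 1.0, -1.5]
gripper_width: 0.0231
```

```bash
python3 mv.py arc .53 -.14 .14 99.8
```

```text
t 17.38 tcp [ 0.4909 -0.4044  0.1478] jawyaw -168.83 x-axis [-0. -0. -1.] F [ 0.3  1.  -1.5] M [ 0.08 -0.14 -0.01] w 0.0231 j [-22.  21. -11.   0. -58.  33.]
N 20 shift [0.02  0.301 0.681] turn [ 0.997 -0.    -0.   ]
  via [ 0.459 -0.338  0.146]
  via [ 0.455 -0.264  0.144]
  via [ 0.48  -0.194  0.142]
```

{"method": "arm_command", "body": {"plan": [{"dx":0.02,"dy":0.3,"dz":0.68,"wx":0.99,"wy":0,"wz":0},{"dx":0.02,"dy":0.3,"dz":0.68,"wx":0.99,"wy":0,"wz":0},{"dx":0.02,"dy":0.3,"dz":0.68,"wx":0.99,"wy":0,"wz":0},{"dx":0.02,"dy":0.3,"dz":0.68,"wx":0.99,"wy":0,"wz":0},{"dx":0.02,"dy":0.3,"dz":0.68,"wx":0.99,"wy":0,"wz":0},{"dx":0.02,"dy":0.3,"dz":0.68,"wx":0.99,"wy":0,"wz":0},{"dx":0.02,"dy":0.3,"dz":0.68,"wx":0.99,"wy":0,"wz":0},{"dx":0.02,"dy":0.3,"dz":0.68,"wx":0.99,"wy":0,"wz":0},{"dx":0.02,"dy":0.3,"dz":0.68,"wx":0.99,"wy":0,"wz":0},{"dx":0.02,"dy":0.3,"dz":0.68,"wx":0.99,"wy":0,"wz":0},{"dx":0.02,"dy":0.3,"dz":0.68,"wx":0.99,"wy":0,"wz":0},{"dx":0.02,"dy":0.3,"dz":0.68,"wx":0.99,"wy":0,"wz":0},{"dx":0.02,"dy":0.3,"dz":0.68,"wx":0.99,"wy":0,"wz":0},{"dx":0.02,"dy":0.3,"dz":0.68,"wx":0.99,"wy":0,"wz":0},{"dx":0.02,"dy":0.3,"dz":0.68,"wx":0.99,"wy":0,"wz":0},{"dx":0.02,"dy":0.3,"dz":0.68,"wx":0.99,"wy":0,"wz":0},{"dx":0.02,"dy":0.3,"dz":0.68,"wx":0.99,"wy":0,"wz":0},{"dx":0.02,"dy":0.3,"dz":0.68,"wx":0.99,"wy":0,"wz":0},{"dx":0.02,"dy":0.3,"dz":0.68,"wx":0.9,"wy":0,"wz":0}]}}

```text
time_s: 18.97
tcp_pos: [0.5178, -0.1411, 0.1384]
eef_rot: [84.0, 89.8, 94.9]
contact_force: [-0.0, -0.8, -1.3]
gripper_width: 0.0231
```

```bash
python3 mv.py arc .58 .109 .10 99.8
```

```text
t 18.97 tcp [ 0.5178 -0.1411  0.1384] jawyaw 100.86 x-axis [-0.     0.003 -1.   ] F [-0.  -0.8 -1.3] M [-0.   -0.18 -0.04] w 0.0231 j [  6.  13. -24.  -0. -53. -85.]
N 12 shift [0.161 0.978 0.443] turn [ 0.019  0.    -0.003]
  via [ 0.533 -0.078  0.129]
  via [ 0.548 -0.016  0.119]
  via [0.564 0.047 0.11 ]
```

{"method": "arm_command", "body": {"plan": [{"dx":0.1,"dy":0.98,"dz":0.45,"wx":0.02,"wy":0,"wz":0},{"dx":0.1,"dy":0.98,"dz":0.45,"wx":0.02,"wy":0,"wz":0},{"dx":0.1,"dy":0.98,"dz":0.45,"wx":0.02,"wy":0,"wz":0},{"dx":0.1,"dy":0.98,"dz":0.45,"wx":0.02,"wy":0,"wz":0},{"dx":0.1,"dy":0.98,"dz":0.45,"wx":0.02,"wy":0,"wz":0},{"dx":0.1,"dy":0.98,"dz":0.45,"wx":0.02,"wy":0,"wz":0},{"dx":0.1,"dy":0.98,"dz":0.45,"wx":0.02,"wy":0,"wz":0},{"dx":0.1,"dy":0.98,"dz":0.45,"wx":0.02,"wy":0,"wz":0},{"dx":0.1,"dy":0.98,"dz":0.45,"wx":0.02,"wy":0,"wz":0},{"dx":0.1,"dy":0.8,"dz":0.38,"wx":0.02,"wy":0,"wz":0},{"dx":0.1,"dy":0.4,"dz":0.2,"wx":0.02,"wy":0,"wz":0},{"dx":0,"dy":0,"dz":0,"wx":0,"wy":0,"wz":0}]}}

```text
time_s: 19.97
tcp_pos: [0.5746, 0.0845, 0.1128]
eef_rot: [116.8, 89.8, 126.2]
contact_force: [0.3, 0.8, -2.0]
gripper_width: 0.0231
```

```bash
python3 mv.py arc .58 .109 .09 99.8 3
```

```text
t 19.97 tcp [0.5746 0.0845 0.1128] jawyaw 99.44 x-axis [-0.003  0.003 -1.   ] F [ 0.3  0.8 -2. ] M [-0.01 -0.22  0.01] w 0.0231 j [  27.   18.  -20.   -0.  -51. -108.]
N 3 shift [0.381 0.387 0.158] turn [-0.026 -0.008 -0.016]
  via [0.575 0.084 0.113]
  via [0.576 0.093 0.105]
  via [0.578 0.101 0.098]
```

{"method": "arm_command", "body": {"plan": [{"dx":0.3,"dy":0.38,"dz":0.16,"wx":-0.03,"wy":-0.01,"wz":-0.02},{"dx":0.3,"dy":0.38,"dz":0.16,"wx":-0.03,"wy":-0.01,"wz":-0.02},{"dx":0.3,"dy":0.38,"dz":0.16,"wx":-0.02,"wy":-0.01,"wz":-0.02},{"dx":0,"dy":0,"dz":0,"wx":0,"wy":0,"wz":0},{"dx":0,"dy":0,"dz":0,"wx":0,"wy":0,"wz":0}]}}

```text
time_s: 20.38
tcp_pos: [0.5794, 0.109, 0.092]
eef_rot: [-123.4, 89.9, -113.6]
contact_force: [-0.8, -0.3, -1.1]
gripper_width: 0.0234
```

```bash
 python3 - <<'E'
from h import *
ims=[]
for n in("side","top"):
    p,d=r.capture(n); np.savez(f"{n}9.npz",p=p,d=d)
    uv=proj(n,[.56,.13,.05])[0].astype(int)
    ims.append(cv2.resize(p[max(uv[1]-50,0):uv[1]+50,uv[0]-50:uv[0]+50,::-1],(400,400),interpolation=cv2.INTER_CUBIC))
cv2.imwrite("pics/s9.png",np.hstack(ims))
E
python3 mv.py arc .58 .109 .075 99.8 3; python3 - <<'E'
import subprocess,sys
sys.path.insert(0,'.')
from mv import st
import numpy as np
s,R=st();p=s["tcp_pos"];ya=np.degrees(np.arctan2(R[1,1],R[0,1]))-90;u=p[2]-.0265
print(subprocess.run(["python3","held.py","9",str(p[0]),str(p[1]),str(ya),str(u-.003),str(u+.045)],capture_output=True,text=True).stdout)
E
```

```text
t 20.48 tcp [0.5794 0.1088 0.0923] jawyaw 99.76 x-axis [-0.001 -0.002 -1.   ] F [ 0.3 -0.  -2.2] M [ 0.07 -0.14  0.03] w 0.0235 j [  30.   20.  -21.    0.  -49. -110.]
N 3 shift [0.288 0.001 0.01 ] turn [-0.003 -0.004  0.007]
  via [0.579 0.109 0.092]
  via [0.58  0.109 0.087]
  via [0.58  0.109 0.081]
side 483
  x -100 3 y 3.0 6.0 z [78. 82. 90.]
  x -95 27 y -11.0 8.0 z [73. 86. 96.]
  x -90 18 y -13.0 10.0 z [74. 89. 95.]
  x -85 19 y -12.0 9.0 z [74. 94. 96.]
  x -80 21 y -13.0 6.0 z [72. 89. 96.]
  x -75 19 y -12.0 8.0 z [71. 87. 96.]
  x -70 15 y -12.0 7.0 z [77. 93. 97.]
  x -65 22 y -15.0 8.0 z [73. 92. 97.]
  x -60 16 y -11.0 4.0 z [73. 90. 97.]
  x -55 19 y -12.0 9.0 z [74. 92. 96.]
  x -50 20 y -13.0 7.0 z [69. 89. 96.]
  x -45 17 y -13.0 7.0 z [78. 94. 97.]
  x -40 18 y -12.0 9.0 z [70. 91. 97.]
  x -35 20 y -12.0 6.0 z [73. 90. 96.]
  x -30 17 y -12.0 12.0 z [78. 93. 97.]
  x -25 17 y -13.0 7.0 z [77. 91. 97.]
  x -20 19 y -12.0 10.0 z [74. 92. 97.]
  x -15 30 y -25.0 29.0 z [73. 93. 99.]
  x -10 16 y -29.0 16.0 z [ 77.  95. 104.]
  x -5 4 y -27.0 16.0 z [89. 92. 95.]
  
[... 490 characters left out ...]
948] [0.0541 0.0543 0.0552 0.0568 0.057 ]
top 221
  x -95 7 y -8.0 8.0 z [75. 90. 95.]
  x -90 16 y -11.0 11.0 z [88. 92. 94.]
  x -85 17 y -12.0 10.0 z [90. 93. 96.]
  x -80 18 y -12.0 10.0 z [90. 94. 97.]
  x -75 18 y -12.0 12.0 z [80. 93. 95.]
  x -70 16 y -12.0 11.0 z [85. 94. 95.]
  x -65 17 y -12.0 10.0 z [88. 93. 96.]
  x -60 18 y -12.0 12.0 z [85. 92. 96.]
  x -55 19 y -12.0 11.0 z [76. 93. 96.]
  x -50 16 y -12.0 10.0 z [90. 94. 96.]
  x -45 15 y -12.0 11.0 z [85. 94. 97.]
  x -40 20 y -12.0 12.0 z [80. 92. 95.]
  x -35 15 y -12.0 11.0 z [84. 93. 97.]
  x -30 9 y -4.0 10.0 z [92. 94. 95.]
  min/max x [-0.0923 -0.0922 -0.092  -0.0917 -0.0908] [-0.0275 -0.0272 -0.0268 -0.0263 -0.0259]
```

View pics/s9.png

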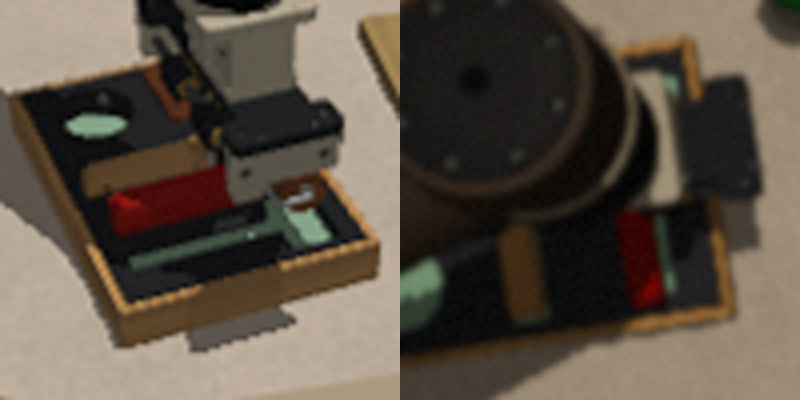

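```bash
python3 mv.py arc .5893 .1107 .072 99.85 3
```

```text
t 20.48 tcp [0.5794 0.1088 0.0923] jawyaw 99.76 x-axis [-0.001 -0.002 -1.   ] F [ 0.3 -0.  -2.2] M [ 0.07 -0.14  0.03] w 0.0235 j [  30.   20.  -21.    0.  -49. -110.]
N 3 shift [0.338 0.003 0.167] turn [-0.006 -0.004  0.007]
  via [0.579 0.109 0.092]
  via [0.583 0.109 0.086]
  via [0.586 0.11  0.079]
```

{"method": "arm_command", "body": {"plan": [{"dx":0.28,"dy":0,"dz":0.17,"wx":-0.01,"wy":0,"wz":0.01},{"dx":0.3,"dy":0,"dz":0.17,"wx":-0.01,"wy":0,"wz":0.01},{"dx":0.28,"dy":0,"dz":0.17,"wx":0,"wy":0,"wz":0},{"dx":0,"dy":0,"dz":0,"wx":0,"wy":0,"wz":0},{"dx":0,"dy":0,"dz":0,"wx":0,"wy":0,"wz":0}]}}

```text
time_s: 20.9
tcp_pos: [0.591, 0.1096, 0.0739]
eef_rot: [63.0, 90.0, 72.8]
contact_force: [0.3, -0.6, -1.4]
gripper_width: 0.0233
```

```bash
 python3 mv.py arc .5893 .1107 .072 99.85 2; python3 - <<'E'
from h import *
ims=[]
for n in("side","top"):
    p,d=r.capture(n); np.savez(f"{n}10.npz",p=p,d=d)
    uv=proj(n,[.56,.13,.05])[0].astype(int)
    ims.append(cv2.resize(p[max(uv[1]-50,0):uv[1]+50,uv[0]-50:uv[0]+50,::-1],(400,400),interpolation=cv2.INTER_CUBIC))
cv2.imwrite("pics/s10.png",np.hstack(ims))
E
python3 mv.py
```

```text
t 20.9 tcp [0.591  0.1096 0.0739] jawyaw 99.78 x-axis [ 0.  0. -1.] F [ 0.3 -0.6 -1.4] M [ 0.04 -0.14 -0.02] w 0.0233 j [  29.   22.  -20.   -0.  -47. -109.]
N 2 shift [ 0.047  0.035 -0.037] turn [-0.008  0.001 -0.002]
  via [0.591 0.11  0.074]
  via [0.59  0.11  0.073]
  via [0.59  0.11  0.073]
t 21.0 tcp [0.5908 0.1096 0.074 ] jawyaw 99.78 x-axis [ 0.  0. -1.] F [-0.1 -0.2 -2.1] M [ 0.02 -0.18 -0.01] w 0.023 j [  29.   22.  -20.   -0.  -47. -109.]
```

View pics/s10.png

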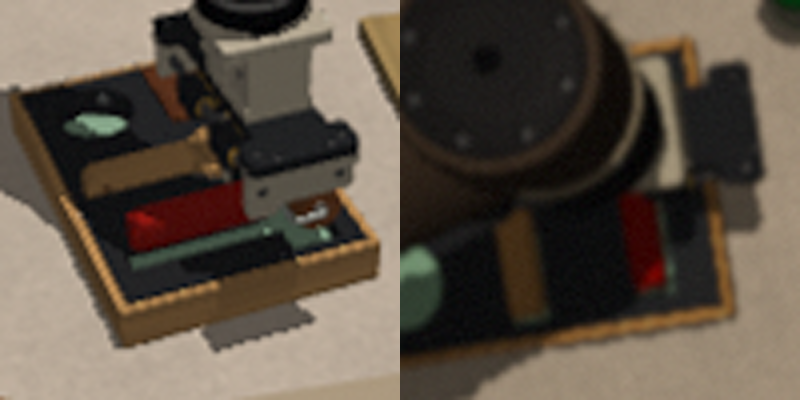

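{"method": "arm_command", "body": {"plan": [{"dx":0.2,"dy":0.04,"dz":-0.05,"wx":-0.01,"wy":0,"wz":0},{"dx":0.25,"dy":0.03,"dz":-0.03,"wx":0,"wy":0,"wz":0},{"dx":0.1,"dy":0,"dz":0,"wx":0,"wy":0,"wz":0},{"dx":0,"dy":0,"dz":0,"wx":0,"wy":0,"wz":0}]}}

```text
time_s: 21.33
tcp_pos: [0.5889, 0.1109, 0.0626]
eef_rot: [32.7, 89.9, 42.5]
contact_force: [-0.2, 0.5, -2.0]
gripper_width: 0.0232
```

```bash
 python3 mv.py arc .5893 .1107 .057 99.85 2
```

```text
t 21.33 tcp [0.5889 0.1109 0.0626] jawyaw 99.83 x-axis [ 0.001  0.001 -1.   ] F [-0.2  0.5 -2. ] M [ 0.03 -0.18  0.01] w 0.0232 j [  29.   23.  -21.   -0.  -46. -109.]
N 2 shift [ 0.139 -0.006  0.01 ] turn [-0.003  0.007 -0.005]
  via [0.589 0.111 0.063]
  via [0.589 0.111 0.06 ]
  via [0.589 0.111 0.06 ]
```

{"method": "arm_command", "body": {"plan": [{"dx":0.15,"dy":0,"dz":0,"wx":0,"wy":0,"wz":0},{"dx":0.15,"dy":0,"dz":0,"wx":0,"wy":0,"wz":0},{"dx":0,"dy":0,"dz":0,"wx":0,"wy":0,"wz":0}]}}

```text
time_s: 21.58
tcp_pos: [0.5891, 0.1106, 0.0564]
eef_rot: [-0.7, 89.9, 9.2]
contact_force: [-0.0, -1.9, -1.7]
gripper_width: 0.0235
```

```bash
 python3 mv.py arc .5893 .1107 .0495 99.85 2
```

```text
t 21.58 tcp [0.5891 0.1106 0.0564] jawyaw 99.87 x-axis [ 0.002  0.    -1.   ] F [-0.  -1.9 -1.7] M [-0.71 -0.47 -0.04] w 0.0235 j [  29.   23.  -22.    0.  -45. -109.]
N 2 shift [0.173 0.002 0.005] turn [0.002 0.01  0.   ]
  via [0.589 0.111 0.056]
  via [0.589 0.111 0.053]
  via [0.589 0.111 0.053]
```

Entered the cutout with little force; pressing on down past the pads.

{"method": "arm_command", "body": {"plan": [{"dx":0.2,"dy":0,"dz":0,"wx":0,"wy":0.01,"wz":0},{"dx":0.2,"dy":0,"dz":0,"wx":0,"wy":0.01,"wz":0}]}}

```text
time_s: 21.75
tcp_pos: [0.5904, 0.1105, 0.0501]
eef_rot: [-8.7, 89.8, 1.3]
contact_force: [-1.5, -0.5, 4.4]
gripper_width: 0.023
```

```bash
 python3 mv.py
```

```text
t 21.75 tcp [0.5904 0.1105 0.0501] jawyaw 99.92 x-axis [ 0.003  0.    -1.   ] F [-1.5 -0.5  4.4] M [-0.22  0.5  -0.03] w 0.023 j [  29.   24.  -22.    0.  -44. -109.]
```

{"method": "arm_command", "body": {"plan": [{"dx":0.1,"dy":0,"dz":-0.03,"wx":0,"wy":0.03,"wz":0},{"dx":0.05,"dy":0,"dz":-0.02,"wx":0,"wy":0,"wz":0}]}}

```text
time_s: 21.92
tcp_pos: [0.5905, 0.1105, 0.0491]
eef_rot: [-15.4, 89.9, -5.4]
contact_force: [-4.1, -2.5, 11.9]
gripper_width: 0.0233
```

```bash
 python3 mv.py
```

```text
t 21.92 tcp [0.5905 0.1105 0.0491] jawyaw 99.97 x-axis [ 0.002 -0.    -1.   ] F [-4.1 -2.5 11.9] M [-0.42  1.51 -0.04] w 0.0233 j [  29.   24.  -22.    0.  -44. -109.]
```

{"method": "arm_command", "body": {"plan": [{"dx":0,"dy":0,"dz":0,"wx":0,"wy":0,"wz":0},{"dx":0,"dy":0,"dz":0,"wx":0,"wy":0,"wz":0},{"dx":-0.2,"dy":0,"dz":0,"wx":0,"wy":0,"wz":0},{"dx":-0.5,"dy":0,"dz":0,"wx":0,"wy":0,"wz":0},{"dx":-0.9,"dy":0,"dz":0,"wx":0,"wy":0,"wz":0},{"dx":-0.9,"dy":0,"dz":0,"wx":0,"wy":0,"wz":0},{"dx":-0.5,"dy":0,"dz":0,"wx":0,"wy":0,"wz":0},{"dx":0,"dy":0,"dz":0,"wx":0,"wy":0,"wz":0}], "fingers": 0.2}}

```text
time_s: 22.58
tcp_pos: [0.5905, 0.1112, 0.1132]
eef_rot: [0.3, 89.9, 10.3]
contact_force: [0.1, 1.1, -0.6]
gripper_width: 0.0349
```

```bash
python3 - <<'E'
from h import *
ims=[]
for n in("side","top"):
    p,d=r.capture(n); np.savez(f"{n}11.npz",p=p,d=d)
    uv=proj(n,[.56,.13,.05])[0].astype(int)
    ims.append(cv2.resize(p[max(uv[1]-50,0):uv[1]+50,uv[0]-50:uv[0]+50,::-1],(400,400),interpolation=cv2.INTER_CUBIC))
cv2.imwrite("pics/s11.png",np.hstack(ims))
E
python3 lev.py 11 .5806 .109 9.9 -82,-60,-8,8 -55,-30,-8,8 -20,10,-8,8 -70,-20,-40,-25 -70,-20,25,40 42,58,-30,-5 42,58,5,30
python3 mv.py .41 -.257 .13
```

```text
side -82,-60,-8,8 30 z med 52.2 10/90 [50.3 54.6]
side -55,-30,-8,8 309 z med 406.7 10/90 [ 54.9 495. ]
side -20,10,-8,8 71 z med 54.3 10/90 [ 51.6 228. ]
side -70,-20,-40,-25 725 z med 429.3 10/90 [193.1 505.4]
side -70,-20,25,40 206 z med 466.9 10/90 [ 38.7 502.3]
side 42,58,-30,-5 119 z med 366.4 10/90 [ 59.9 479.5]
side 42,58,5,30 24 z med 60.2 10/90 [57.9 62.4]
top -82,-60,-8,8 43 z med 50.6 10/90 [47.9 52.7]
top -55,-30,-8,8 212 z med 459.2 10/90 [ 51.  540.8]
top -20,10,-8,8 204 z med 544.1 10/90 [541.7 545.4]
top -70,-20,-40,-25 335 z med 386.4 10/90 [ 36.6 537.3]
top -70,-20,25,40 296 z med 499.8 10/90 [ 36.5 537.8]
top 42,58,-30,-5 111 z med 541.2 10/90 [539.4 543.1]
top 42,58,5,30 108 z med 541.3 10/90 [539.6 543.2]
t 22.68 tcp [0.5896 0.1109 0.1111] jawyaw 99.95 x-axis [ 0. -0. -1.] F [ 0.1 -0.  -0.1] M [ 0.03 -0.14  0.  ] w 0.0349 j [  29.   20.  -18.    0.  -52. -109.]
shift units [ -0.94 -16.57 -12.02]
```

View pics/s11.png

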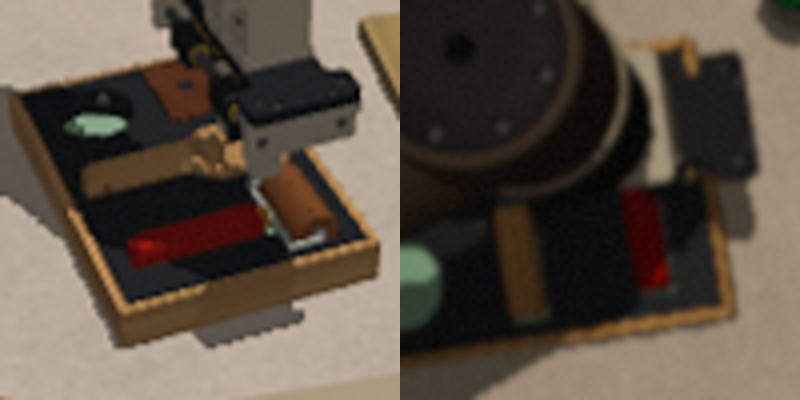

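{"method": "arm_command", "body": {"plan": [{"dx":-0.3,"dy":-0.9,"dz":-0.65,"wx":0,"wy":0,"wz":0},{"dx":-0.3,"dy":-0.98,"dz":-0.71,"wx":0,"wy":0,"wz":0},{"dx":-0.3,"dy":-0.98,"dz":-0.71,"wx":0,"wy":0,"wz":0},{"dx":-0.1,"dy":-0.98,"dz":-0.71,"wx":0,"wy":0,"wz":0},{"dx":0,"dy":-0.98,"dz":-0.71,"wx":0,"wy":0,"wz":0},{"dx":0,"dy":-0.98,"dz":-0.71,"wx":0,"wy":0,"wz":0},{"dx":0,"dy":-0.98,"dz":-0.71,"wx":0,"wy":0,"wz":0},{"dx":0,"dy":-0.98,"dz":-0.71,"wx":0,"wy":0,"wz":0},{"dx":0,"dy":-0.98,"dz":-0.71,"wx":0,"wy":0,"wz":0},{"dx":0,"dy":-0.98,"dz":-0.71,"wx":0,"wy":0,"wz":0},{"dx":0,"dy":-0.98,"dz":-0.71,"wx":0,"wy":0,"wz":0},{"dx":0,"dy":-0.98,"dz":-0.71,"wx":0,"wy":0,"wz":0},{"dx":0,"dy":-0.98,"dz":-0.71,"wx":0,"wy":0,"wz":0},{"dx":0,"dy":-0.98,"dz":-0.71,"wx":0,"wy":0,"wz":0},{"dx":0,"dy":-0.98,"dz":-0.71,"wx":0,"wy":0,"wz":0},{"dx":0,"dy":-0.5,"dz":-0.35,"wx":0,"wy":0,"wz":0},{"dx":0,"dy":0,"dz":0,"wx":0,"wy":0,"wz":0}], "fingers": -1}}

```text
time_s: 24.1
tcp_pos: [0.4076, -0.2379, 0.1162]
eef_rot: [170.6, 88.5, -179.4]
contact_force: [0.3, -0.3, 0.2]
gripper_width: 0.0878
```

```bash
python3 mv.py arc .4092 -.258 .10 100 3; python3 - <<'E'
from h import *
ims=[]
for n in("side","top"):
    p,d=r.capture(n); np.savez(f"{n}12.npz",p=p,d=d)
E
echo roller; python3 lev.py 12 .5806 .109 9.9 -82,-60,-8,8 -55,-30,-8,8 -20,10,-8,8 -70,-20,-40,-25 -70,-20,25,40 42,58,-30,-5 42,58,5,30
echo paddle; python3 lev.py 12 .547 .197 9.95 -68,-45,-8,8 -40,-10,-8,8 40,60,-22,20 65,88,-22,20 -70,-20,-40,-25 -70,-20,25,40
echo jar; python3 lev.py 12 .41 -.258 0 -20,20,-20,20; python3 mv.py
```

```text
t 24.1 tcp [ 0.4076 -0.2379  0.1162] jawyaw 99.99 x-axis [-0.025 -0.    -1.   ] F [ 0.3 -0.3  0.2] M [-0.   -0.27  0.01] w 0.0878 j [ -6.   9. -33.   0. -49. -74.]
N 3 shift [ 0.27  -0.335 -0.027] turn [-0.001 -0.105 -0.017]
  via [ 0.408 -0.238  0.116]
  via [ 0.408 -0.245  0.111]
  via [ 0.409 -0.251  0.105]
roller
side -82,-60,-8,8 29 z med 52.8 10/90 [51.  54.1]
side -55,-30,-8,8 31 z med 53.0 10/90 [51.7 54.5]
side -20,10,-8,8 40 z med 53.0 10/90 [48.4 54.1]
side -70,-20,-40,-25 57 z med 38.8 10/90 [37.4 40.8]
side -70,-20,25,40 52 z med 39.1 10/90 [37.6 41. ]
side 42,58,-30,-5 31 z med 59.7 10/90 [57.3 62. ]
side 42,58,5,30 27 z med 59.7 10/90 [57.9 61.5]
top -82,-60,-8,8 43 z med 51.2 10/90 [49.1 54.2]
top -55,-30,-8,8 47 z med 51.3 10/90 [49.1 53.5]
top -20,10,-8,8 60 z med 51.0 10/90 [48.4 54. ]
top -70,-20,-40,-25 94 z med 36.9 10/90 [34.9 39.6]
top -70,-20,25,40 89 z med 37.9 10/90 [34.7 40.3]
top 42,58,-30,-5 51 z med 58.1 10/90 [54.  61.2]
top 42,58,5,30 51 z med 58.9 10/90 [55.6 61.3]
paddle
side -40,-10,-8,8 23 z med 53.1 10/90 [51.6 54.5]
side 40,60,-22,20 50 z med 42.8 10/90 [41.  44.8]
side 65,88,-22,20 59 z med 43.2 10/90 [40.8 45.2]
side -70,-20,-40,-25 25 z med 38.9 10/90 [37.7 40.6]
side -70,-20,25,40 4 z med 40.9 10/90 [39.7 41.8]
top -68,-45,-8,8 46 z med 51.1 10/90 [47.9 53. ]
top -40,-10,-8,8 56 z med 51.2 10/90 [48.9 53.3]
top 40,60,-22,20 100 z med 42.2 10/90 [39.  44.8]
top 65,88,-22,20 115 z med 41.7 10/90 [39.6 44.1]
top -70,-20,-40,-25 91 z med 37.6 10/90 [33.9 40.4]
top -70,-20,25,40 88 z med 37.1 10/90 [34.5 39.6]
jar
side -20,20,-20,20 1004 z med 545.5 10/90 [223.4 549.1]
top -20,20,-20,20 628 z med 547.2 10/90 [545.3 548.9]
t 24.2 tcp [ 0.4086 -0.2367  0.1164] jawyaw 100.03 x-axis [-0.025 -0.    -1.   ] F [0.4 0.9 0.3] M [ 0.   -0.22 -0.  ] w 0.088 j [ -6.   9. -33.   0. -49. -74.]
```

{"method": "arm_command", "body": {"plan": [{"dx":0,"dy":-0.36,"dz":-0.03,"wx":0,"wy":-0.11,"wz":-0.02},{"dx":0,"dy":-0.36,"dz":-0.03,"wx":0,"wy":-0.11,"wz":-0.02},{"dx":0,"dy":-0.36,"dz":-0.03,"wx":0,"wy":-0.11,"wz":-0.02},{"dx":0,"dy":0,"dz":0,"wx":0,"wy":0,"wz":0},{"dx":0,"dy":0,"dz":0,"wx":0,"wy":0,"wz":0}]}}

```text
time_s: 24.62
tcp_pos: [0.4123, -0.2581, 0.1154]
eef_rot: [-13.2, 89.8, -3.0]
contact_force: [-0.3, 0.4, -0.9]
gripper_width: 0.0876
```

```bash
python3 mv.py arc .4092 -.258 .047 100 7; python3 - <<'E'
from h import *
n="side"
p,d=r.capture(n); np.savez(f"{n}13.npz",p=p,d=d)
uv=proj(n,[.41,-.258,.06])[0].astype(int)
cv2.imwrite("pics/s13.png",cv2.resize(p[uv[1]-60:uv[1]+60,uv[0]-60:uv[0]+60,::-1],(600,600),interpolation=cv2.INTER_CUBIC))
E
```

```text
t 24.62 tcp [ 0.4123 -0.2581  0.1154] jawyaw 100.23 x-axis [ 0.004 -0.    -1.   ] F [-0.3  0.4 -0.9] M [ 0.03 -0.13 -0.06] w 0.0876 j [ -9.  10. -32.  -0. -48. -71.]
N 7 shift [ 0.489  0.005 -0.023] turn [0.007 0.007 0.002]
  via [ 0.412 -0.258  0.106]
  via [ 0.411 -0.258  0.086]
  via [ 0.41  -0.258  0.067]
```

View pics/s13.png

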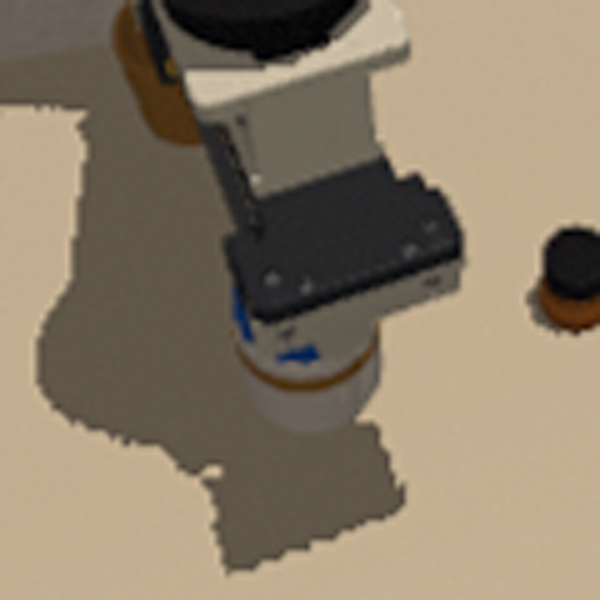

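{"method": "arm_command", "body": {"plan": [{"dx":0.45,"dy":0,"dz":-0.03,"wx":0,"wy":0.01,"wz":0},{"dx":0.45,"dy":0,"dz":-0.03,"wx":0,"wy":0.01,"wz":0},{"dx":0.45,"dy":0,"dz":-0.03,"wx":0,"wy":0.01,"wz":0},{"dx":0.45,"dy":0,"dz":-0.03,"wx":0,"wy":0.01,"wz":0},{"dx":0.45,"dy":0,"dz":-0.03,"wx":0,"wy":0.01,"wz":0},{"dx":0.45,"dy":0,"dz":-0.03,"wx":0,"wy":0.01,"wz":0},{"dx":0.3,"dy":0,"dz":-0.03,"wx":0,"wy":0.01,"wz":0},{"dx":0,"dy":0,"dz":0,"wx":0,"wy":0,"wz":0}]}}

```text
time_s: 25.33
tcp_pos: [0.4066, -0.2574, 0.0476]
eef_rot: [174.8, 89.7, -174.9]
contact_force: [-0.5, 0.1, 0.1]
gripper_width: 0.0875
```

```bash
python3 mv.py arc .4092 -.258 .047 100 2
```

```text
t 25.33 tcp [ 0.4066 -0.2574  0.0476] jawyaw 100.3 x-axis [-0.005 -0.    -1.   ] F [-0.5  0.1  0.1] M [ 0.05 -0.11  0.  ] w 0.0875 j [ -9.  15. -37.   0. -38. -71.]
N 2 shift [ 0.015 -0.027  0.06 ] turn [ 0.032 -0.03  -0.003]
  via [ 0.407 -0.257  0.048]
  via [ 0.408 -0.258  0.047]
  via [ 0.408 -0.258  0.047]
```

{"method": "arm_command", "body": {"plan": [{"dx":0.02,"dy":0,"dz":0.06,"wx":0,"wy":-0.03,"wz":0},{"dx":0.02,"dy":0,"dz":0.06,"wx":0,"wy":-0.03,"wz":0},{"dx":0,"dy":0,"dz":0,"wx":0,"wy":0,"wz":0},{"dx":0,"dy":0,"dz":0,"wx":0,"wy":0,"wz":0},{"dx":0,"dy":0,"dz":0,"wx":0,"wy":0,"wz":0},{"dx":0,"dy":0,"dz":0,"wx":0,"wy":0,"wz":0},{"dx":0,"dy":0,"dz":0,"wx":0,"wy":0,"wz":0}], "fingers": 1, "force": 45}}

```text
time_s: 25.92
tcp_pos: [0.4092, -0.2566, 0.0466]
eef_rot: [89.7, 90.0, 100.0]
contact_force: [-0.9, 0.0, -3.0]
gripper_width: 0.0633
```

```bash
python3 mv.py arc .4092 -.258 .16 100
```

```text
t 25.92 tcp [ 0.4092 -0.2566  0.0466] jawyaw 100.31 x-axis [-0.     0.001 -1.   ] F [-0.9  0.  -3. ] M [ 0.06 -0.15 -0.03] w 0.0633 j [ -9.  15. -37.  -0. -38. -71.]
N 6 shift [-0.945 -0.011 -0.002] turn [ 0.011  0.    -0.002]
  via [ 0.409 -0.257  0.066]
  via [ 0.409 -0.257  0.103]
  via [ 0.409 -0.258  0.122]
```

{"method": "arm_command", "body": {"plan": [{"dx":-0.4,"dy":0,"dz":0,"wx":0,"wy":0,"wz":0},{"dx":-0.8,"dy":0,"dz":0,"wx":0,"wy":0,"wz":0},{"dx":-0.9,"dy":0,"dz":0,"wx":0,"wy":0,"wz":0},{"dx":-0.9,"dy":0,"dz":0,"wx":0,"wy":0,"wz":0},{"dx":-0.9,"dy":0,"dz":0,"wx":0,"wy":0,"wz":0},{"dx":-0.9,"dy":0,"dz":0,"wx":0,"wy":0,"wz":0},{"dx":-0.5,"dy":0.3,"dz":0,"wx":0,"wy":0,"wz":0},{"dx":0,"dy":0.6,"dz":0,"wx":0,"wy":0,"wz":0}]}}

```text
time_s: 26.58
tcp_pos: [0.4032, -0.2391, 0.1597]
eef_rot: [148.2, 89.7, 158.4]
contact_force: [0.3, -0.9, -3.0]
gripper_width: 0.063
```

```bash
python3 mv.py arc .497 .282 .15 100
```

```text
t 26.58 tcp [ 0.4032 -0.2391  0.1597] jawyaw 100.17 x-axis [-0.005  0.002 -1.   ] F [ 0.3 -0.9 -3. ] M [-0.   -0.3   0.06] w 0.063 j [ -7.   5. -31.  -0. -55. -73.]
N 25 shift [0.02  0.993 0.367] turn [ 0.002 -0.002 -0.001]
  via [ 0.426 -0.114  0.157]
  via [0.448 0.011 0.155]
  via [0.471 0.136 0.153]
```

{"method": "arm_command", "body": {"plan": [{"dx":0.02,"dy":0.99,"dz":0.37,"wx":0,"wy":0,"wz":0},{"dx":0.02,"dy":0.99,"dz":0.37,"wx":0,"wy":0,"wz":0},{"dx":0.02,"dy":0.99,"dz":0.37,"wx":0,"wy":0,"wz":0},{"dx":0.02,"dy":0.99,"dz":0.37,"wx":0,"wy":0,"wz":0},{"dx":0.02,"dy":0.99,"dz":0.37,"wx":0,"wy":0,"wz":0},{"dx":0.02,"dy":0.99,"dz":0.37,"wx":0,"wy":0,"wz":0},{"dx":0.02,"dy":0.99,"dz":0.37,"wx":0,"wy":0,"wz":0},{"dx":0.02,"dy":0.99,"dz":0.37,"wx":0,"wy":0,"wz":0},{"dx":0.02,"dy":0.99,"dz":0.37,"wx":0,"wy":0,"wz":0},{"dx":0.02,"dy":0.99,"dz":0.37,"wx":0,"wy":0,"wz":0},{"dx":0.02,"dy":0.99,"dz":0.37,"wx":0,"wy":0,"wz":0},{"dx":0.02,"dy":0.99,"dz":0.37,"wx":0,"wy":0,"wz":0},{"dx":0.02,"dy":0.99,"dz":0.37,"wx":0,"wy":0,"wz":0},{"dx":0.02,"dy":0.99,"dz":0.37,"wx":0,"wy":0,"wz":0},{"dx":0.02,"dy":0.99,"dz":0.37,"wx":0,"wy":0,"wz":0},{"dx":0.02,"dy":0.99,"dz":0.37,"wx":0,"wy":0,"wz":0},{"dx":0.02,"dy":0.99,"dz":0.37,"wx":0,"wy":0,"wz":0},{"dx":0.02,"dy":0.99,"dz":0.37,"wx":0,"wy":0,"wz":0},{"dx":0.02,"dy":0.99,"dz":0.37,"wx":0,"wy":0,"wz":0},{"dx":0.02,"dy":0.99,"dz":0.37,"wx":0,"wy":0,"wz":0}]}}

```text
time_s: 28.25
tcp_pos: [0.4744, 0.1935, 0.1662]
eef_rot: [69.8, 89.6, 79.6]
contact_force: [-0.4, -0.5, -3.9]
gripper_width: 0.0628
```

```bash
python3 mv.py arc .497 .282 .14 100
```

```text
t 28.25 tcp [0.4744 0.1935 0.1662] jawyaw 99.8 x-axis [ 0.001  0.007 -1.   ] F [-0.4 -0.5 -3.9] M [-0.02 -0.26 -0.  ] w 0.0628 j [  44.    9.  -25.   -0.  -56. -124.]
N 5 shift [0.265 0.832 0.375] turn [-0.009  0.006 -0.016]
  via [0.479 0.211 0.161]
  via [0.483 0.229 0.156]
  via [0.488 0.247 0.151]
```

{"method": "arm_command", "body": {"plan": [{"dx":0.27,"dy":0.83,"dz":0.37,"wx":0,"wy":0,"wz":-0.02},{"dx":0.27,"dy":0.83,"dz":0.37,"wx":0,"wy":0,"wz":-0.02},{"dx":0.27,"dy":0.83,"dz":0.37,"wx":0,"wy":0,"wz":-0.02},{"dx":0.27,"dy":0.83,"dz":0.37,"wx":0,"wy":0,"wz":-0.02},{"dx":0.2,"dy":0.4,"dz":0.2,"wx":0,"wy":0,"wz":0},{"dx":0,"dy":0,"dz":0,"wx":0,"wy":0,"wz":0}]}}

```text
time_s: 28.75
tcp_pos: [0.4962, 0.2817, 0.1387]
eef_rot: [-15.3, 89.9, -5.4]
contact_force: [0.7, 0.6, -2.3]
gripper_width: 0.0629
```

```bash
python3 mv.py arc .4976 .2815 .10 100 4
```

```text
t 28.75 tcp [0.4962 0.2817 0.1387] jawyaw 99.9 x-axis [ 0.002 -0.    -1.   ] F [ 0.7  0.6 -2.3] M [ 0.03 -0.21 -0.01] w 0.0629 j [  49.   16.  -20.    0.  -54. -129.]
N 4 shift [ 0.484 -0.005  0.016] turn [-0.006  0.007  0.002]
  via [0.497 0.282 0.129]
  via [0.497 0.282 0.119]
  via [0.497 0.282 0.11 ]
```

{"method": "arm_command", "body": {"plan": [{"dx":0.45,"dy":0,"dz":0.02,"wx":0,"wy":0.01,"wz":0},{"dx":0.45,"dy":0,"dz":0.02,"wx":0,"wy":0.01,"wz":0},{"dx":0.45,"dy":0,"dz":0.02,"wx":0,"wy":0.01,"wz":0},{"dx":0.3,"dy":0,"dz":0.02,"wx":0,"wy":0,"wz":0},{"dx":0,"dy":0,"dz":0,"wx":0,"wy":0,"wz":0}]}}

```text
time_s: 29.17
tcp_pos: [0.4969, 0.2798, 0.1006]
eef_rot: [-144.3, 89.7, -134.4]
contact_force: [-0.0, 0.3, -2.3]
gripper_width: 0.063
```

```bash
python3 mv.py arc .4976 .2815 .085 100 2;  python3 - <<'E'
from h import *
ims=[]
for n in("side","top"):
    p,d=r.capture(n); np.savez(f"{n}14.npz",p=p,d=d)
    uv=proj(n,[.52,.25,.05])[0].astype(int)
    ims.append(cv2.resize(p[max(uv[1]-50,0):uv[1]+50,uv[0]-50:uv[0]+50,::-1],(400,400),interpolation=cv2.INTER_CUBIC))
cv2.imwrite("pics/s14.png",np.hstack(ims))
from mv import st
s,R=st();p=s["tcp_pos"];print(p)
for n in("side",):
    d=np.load(f"{n}14.npz")["d"];P,uv=cloud(n,d)
    zf=p[2]-.0466
    m=(np.hypot(P[:,0]-p[0],P[:,1]-p[1])<.04)&(P[:,2]>zf+.010)&(P[:,2]<zf+.034)
    Q=P[m];A=np.c_[2*Q[:,:2],np.ones(len(Q))];sol=np.linalg.lstsq(A,(Q[:,:2]**2).sum(1),rcond=None)[0]
    print(m.sum(),"circle",sol[:2],np.sqrt(sol[2]+sol[0]**2+sol[1]**2))
    from scipy.optimize import least_squares
    o=least_squares(lambda c:np.hypot(Q[:,0]-c[0],Q[:,1]-c[1])-.032,p[:2],loss="soft_l1",f_scale=.002);print("fixed r",o.x,"rel TCP",o.x-p[:2])
E
```

```text
t 29.17 tcp [0.4969 0.2798 0.1006] jawyaw 99.82 x-axis [-0.003 -0.003 -1.   ] F [-0.   0.3 -2.3] M [-0.06 -0.06 -0.01] w 0.063 j [  49.   18.  -23.   -0.  -50. -129.]
N 2 shift [0.39  0.04  0.026] turn [-0.019 -0.025  0.018]
  via [0.497 0.28  0.101]
  via [0.497 0.281 0.093]
  via [0.497 0.281 0.093]
[0.49735121 0.28019723 0.10190334]
109 circle [0.49525724 0.2789364 ] 0.030138584733211217
fixed r [0.49552555 0.28129876] rel TCP [-0.00182566  0.00110153]
```

View pics/s14.png

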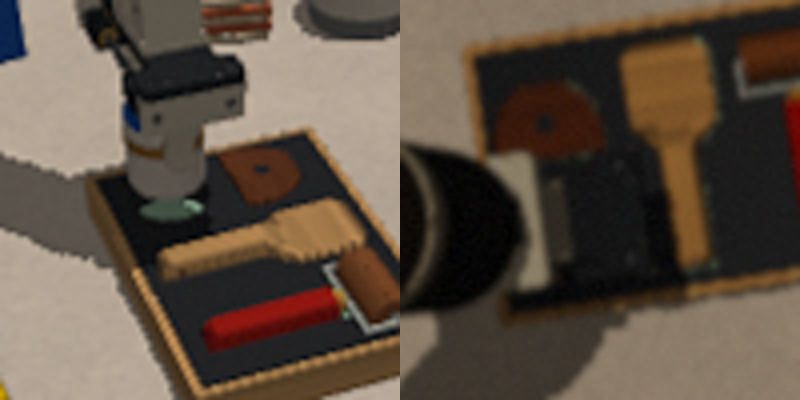

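{"method": "arm_command", "body": {"plan": [{"dx":0.35,"dy":0.04,"dz":0.06,"wx":-0.02,"wy":-0.02,"wz":0.02},{"dx":0.35,"dy":0.03,"dz":0.05,"wx":0,"wy":-0.02,"wz":0.02},{"dx":0.1,"dy":0,"dz":0,"wx":0,"wy":0,"wz":0},{"dx":0,"dy":0,"dz":0,"wx":0,"wy":0,"wz":0}]}}

```text
time_s: 29.6
tcp_pos: [0.5004, 0.2823, 0.086]
eef_rot: [40.5, 89.7, 50.4]
contact_force: [-1.0, 0.3, -2.9]
gripper_width: 0.063
```

```bash
python3 mv.py arc .499 .2815 .075 100 2
```

```text
t 29.6 tcp [0.5004 0.2823 0.086 ] jawyaw 99.92 x-axis [ 0.003  0.004 -1.   ] F [-1.   0.3 -2.9] M [-0.01 -0.13  0.04] w 0.063 j [  49.   19.  -23.   -0.  -47. -129.]
N 2 shift [ 0.275 -0.015 -0.038] turn [-0.009  0.023 -0.02 ]
  via [0.5   0.282 0.086]
  via [0.5   0.282 0.08 ]
  via [0.5   0.282 0.08 ]
```

{"method": "arm_command", "body": {"plan": [{"dx":0.27,"dy":-0.02,"dz":-0.04,"wx":0,"wy":0.02,"wz":-0.02},{"dx":0.27,"dy":-0.02,"dz":-0.04,"wx":0,"wy":0.02,"wz":-0.02},{"dx":0,"dy":0,"dz":0,"wx":0,"wy":0,"wz":0}]}}

```text
time_s: 29.85
tcp_pos: [0.4989, 0.2812, 0.0745]
eef_rot: [-6.8, 90.0, 3.1]
contact_force: [-0.6, -0.2, -3.3]
gripper_width: 0.0631
```

```bash
python3 mv.py arc .499 .2815 .068 100 2
```

```text
t 29.85 tcp [0.4989 0.2812 0.0745] jawyaw 99.91 x-axis [ 0.001  0.    -1.   ] F [-0.6 -0.2 -3.3] M [ 0.01 -0.15  0.03] w 0.0631 j [  49.   20.  -24.    0.  -46. -129.]
N 2 shift [0.163 0.006 0.004] turn [-0.01   0.003  0.   ]
  via [0.499 0.281 0.075]
  via [0.499 0.281 0.071]
  via [0.499 0.281 0.071]
```

{"method": "arm_command", "body": {"plan": [{"dx":0.2,"dy":0,"dz":0,"wx":-0.3,"wy":0,"wz":0},{"dx":0.2,"dy":0,"dz":0,"wx":-0.6,"wy":0,"wz":0},{"dx":0.2,"dy":0,"dz":0,"wx":-0.6,"wy":0,"wz":0}]}}

```text
time_s: 30.1
tcp_pos: [0.4989, 0.2809, 0.0629]
eef_rot: [-58.3, 89.9, -41.1]
contact_force: [-2.8, -0.7, 11.4]
gripper_width: 0.0627
```

```bash
python3 mv.py arc .499 .2815 .0566 95 2
```

```text
t 30.1 tcp [0.4989 0.2809 0.0629] jawyaw 107.15 x-axis [ 0.001 -0.001 -1.   ] F [-2.8 -0.7 11.4] M [-0.13  1.22 -0.14] w 0.0627 j [  49.   21.  -25.    0.  -44. -122.]
N 2 shift [0.156 0.014 0.006] turn [1.325 0.004 0.005]
  via [0.499 0.281 0.063]
  via [0.499 0.281 0.06 ]
  via [0.499 0.281 0.06 ]
```

{"method": "arm_command", "body": {"plan": [{"dx":0.16,"dy":0,"dz":0,"wx":-0.6,"wy":0,"wz":0},{"dx":0.18,"dy":0,"dz":0,"wx":-0.6,"wy":0,"wz":0}]}}

```text
time_s: 30.27
tcp_pos: [0.4992, 0.281, 0.0573]
eef_rot: [-42.7, 89.9, -19.6]
contact_force: [-5.6, -2.4, 9.5]
gripper_width: 0.063
```

```bash
python3 mv.py
```

```text
t 30.27 tcp [0.4992 0.281  0.0573] jawyaw 113.1 x-axis [ 0.002 -0.001 -1.   ] F [-5.6 -2.4  9.5] M [-0.74  2.09 -0.15] w 0.063 j [  49.   21.  -25.    0.  -44. -116.]
```

{"method": "arm_command", "body": {"plan": [{"dx":0.15,"dy":0,"dz":-0.02,"wx":0.4,"wy":0.02,"wz":0},{"dx":0.12,"dy":0,"dz":-0.02,"wx":0.5,"wy":0,"wz":0}]}}

```text
time_s: 30.43
tcp_pos: [0.4992, 0.2814, 0.0562]
eef_rot: [-32.7, 89.8, -13.2]
contact_force: [-12.7, -2.1, 29.4]
gripper_width: 0.063
```

```bash
python3 mv.py
```

```text
t 30.43 tcp [0.4992 0.2814 0.0562] jawyaw 109.51 x-axis [ 0.003 -0.001 -1.   ] F [-12.7  -2.1  29.4] M [-0.13  5.38  0.87] w 0.063 j [  49.   21.  -25.    0.  -43. -120.]
```

{"method": "arm_command", "body": {"plan": [{"dx":0,"dy":0,"dz":0,"wx":0,"wy":0,"wz":0},{"dx":-0.02,"dy":0,"dz":0,"wx":0,"wy":-0.03,"wz":0},{"dx":0,"dy":0,"dz":0,"wx":0,"wy":0,"wz":0}]}}

```text
time_s: 30.68
tcp_pos: [0.4983, 0.2814, 0.0569]
eef_rot: [-10.4, 89.7, 9.2]
contact_force: [-2.5, 0.0, 0.5]
gripper_width: 0.0631
```

```bash
python3 mv.py
```

```text
t 30.68 tcp [0.4983 0.2814 0.0569] jawyaw 109.59 x-axis [ 0.005  0.001 -1.   ] F [-2.5  0.   0.5] M [-0.05  0.63 -0.1 ] w 0.0631 j [  49.   21.  -25.    0.  -43. -120.]
```

{"method": "arm_command", "body": {"plan": [{"dx":0,"dy":0,"dz":0,"wx":0,"wy":0,"wz":0},{"dx":0,"dy":0,"dz":0,"wx":0,"wy":0,"wz":0},{"dx":0,"dy":0,"dz":0,"wx":0,"wy":0,"wz":0},{"dx":-0.2,"dy":0,"dz":0,"wx":0,"wy":0,"wz":0},{"dx":-0.5,"dy":0,"dz":0,"wx":0,"wy":0,"wz":0},{"dx":-0.9,"dy":0,"dz":0,"wx":0,"wy":0,"wz":0},{"dx":-0.9,"dy":0,"dz":0,"wx":0,"wy":0,"wz":0},{"dx":-0.9,"dy":0,"dz":0,"wx":0,"wy":0,"wz":0},{"dx":-0.5,"dy":0,"dz":0,"wx":0,"wy":0,"wz":0},{"dx":0,"dy":0,"dz":0,"wx":0,"wy":0,"wz":0}], "fingers": -0.75}}

```text
time_s: 31.52
tcp_pos: [0.5008, 0.2827, 0.1431]
eef_rot: [-6.4, 89.4, 13.4]
contact_force: [0.4, 0.5, 0.9]
gripper_width: 0.0765
```

```bash
python3 mv.py; python3 - <<'E'
from h import *
ims=[]
for n in("side","top"):
    p,d=r.capture(n); np.savez(f"{n}15.npz",p=p,d=d)
    uv=proj(n,[.52,.25,.05])[0].astype(int)
    ims.append(cv2.resize(p[max(uv[1]-50,0):uv[1]+50,uv[0]-50:uv[0]+50,::-1],(400,400),interpolation=cv2.INTER_CUBIC))
cv2.imwrite("pics/s15.png",np.hstack(ims))
E
python3 held.py 15 .4976 .2815 0 .07 .09 | head -30
```

```text
t 31.52 tcp [0.5008 0.2827 0.1431] jawyaw 109.87 x-axis [ 0.01   0.002 -1.   ] F [0.4 0.5 0.9] M [ 0.11 -0.13  0.02] w 0.0765 j [  49.   15.  -20.    0.  -54. -120.]
side 225
  x -35 4 y -9.0 -4.0 z [72. 78. 85.]
  x -30 14 y -20.0 9.0 z [72. 81. 84.]
  x -25 17 y -23.0 21.0 z [71. 83. 85.]
  x -20 19 y -27.0 22.0 z [73. 82. 84.]
  x -15 22 y -30.0 26.0 z [74. 82. 85.]
  x -10 21 y -32.0 27.0 z [71. 82. 84.]
  x -5 22 y -28.0 30.0 z [74. 83. 85.]
  x 0 23 y -33.0 31.0 z [71. 83. 85.]
  x 5 21 y -30.0 30.0 z [71. 82. 84.]
  x 10 21 y -31.0 28.0 z [73. 82. 85.]
  x 15 18 y -26.0 23.0 z [73. 83. 85.]
  x 20 15 y -22.0 17.0 z [71. 82. 85.]
  x 25 8 y -17.0 7.0 z [71. 79. 82.]
  min/max x [-0.0311 -0.031  -0.0305 -0.0304 -0.0288] [0.0263 0.0267 0.0269 0.0275 0.0284]
top 41
  x -30 8 y -9.0 8.0 z [72. 82. 82.]
  x -25 23 y -18.0 10.0 z [77. 80. 84.]
  x -20 10 y -26.0 5.0 z [72. 80. 84.]
  min/max x [-0.0295 -0.0267 -0.0266 -0.0266 -0.0265] [-0.0181 -0.018  -0.0155 -0.0155 -0.0152]
```

View pics/s15.png

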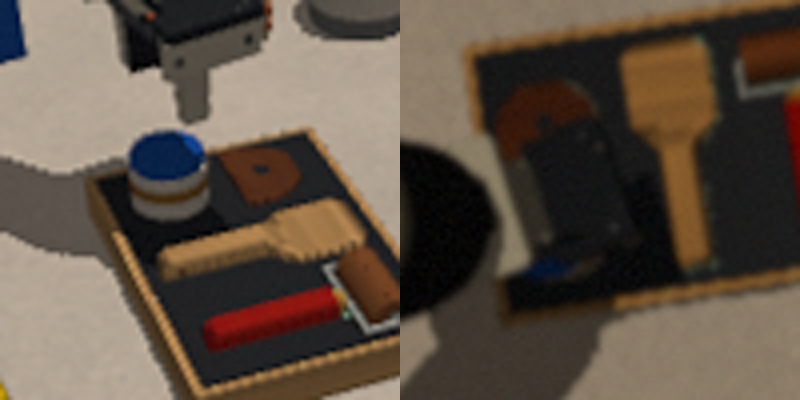

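```bash
python3 - <<'E'
from h import *
d=np.load("side15.npz")["d"];P,uv=cloud("side",d)
m=(np.hypot(P[:,0]-.497,P[:,1]-.281)<.026)&(P[:,2]>.074)&(P[:,2]<.09);Q=P[m]
A=np.c_[Q[:,0]-.497,Q[:,1]-.281,np.ones(len(Q))]
s=np.linalg.lstsq(A,Q[:,2],rcond=None)[0];res=Q[:,2]-A@s;k=abs(res)<.004;s=np.linalg.lstsq(A[k],Q[k,2],rcond=None)[0];print("lid",m.sum(),s[2],"tilt deg",np.degrees(s[:2]))
m=(P[:,0]>.45)&(P[:,0]<.66)&(P[:,1]>.06)&(P[:,1]<.33)&(abs(P[:,2]-.039)<.003)
Q=P[m];A=np.c_[Q[:,0]-.497,Q[:,1]-.281,np.ones(len(Q))];s=np.linalg.lstsq(A,Q[:,2],rcond=None)[0];print("foam",m.sum(),s[2],np.degrees(s[:2]))
d=np.load("side0.npz")["d"];P,uv=cloud("side",d)
m=(np.hypot(P[:,0]-.409,P[:,1]+.258)<.026)&(P[:,2]>.064)&(P[:,2]<.08);print("lid on table",np.median(P[m,2]));
m=(np.hypot(P[:,0]-.45,P[:,1]+.2)<.03)&(P[:,2]<.02);print("table",np.median(P[m,2]))
E
python3 mv.py arc .498 .2815 .115 110 3
```

```text
lid 116 0.08296741311462098 tilt deg [ 0.82900094 -0.48506628]
foam 1937 0.039138835117550154 [0.08671893 0.09787129]
lid on table 0.07132816765068599
table 0.0018864172522952993
t 31.62 tcp [0.5    0.2822 0.141 ] jawyaw 109.84 x-axis [ 0.008  0.001 -1.   ] F [0.5 0.8 0. ] M [ 0.02 -0.09 -0.03] w 0.0768 j [  49.   16.  -20.    0.  -54. -120.]
N 3 shift [ 0.433  0.002 -0.038] turn [-0.011  0.034  0.007]
  via [0.5   0.282 0.141]
  via [0.499 0.282 0.132]
  via [0.499 0.282 0.124]
```

{"method": "arm_command", "body": {"plan": [{"dx":0.3,"dy":0,"dz":-0.04,"wx":0,"wy":0.03,"wz":0.01},{"dx":0.3,"dy":0,"dz":-0.04,"wx":0,"wy":0.03,"wz":0},{"dx":0.3,"dy":0,"dz":-0.03,"wx":0,"wy":0.03,"wz":0},{"dx":0.2,"dy":0,"dz":0,"wx":0,"wy":0,"wz":0},{"dx":0,"dy":0,"dz":0,"wx":0,"wy":0,"wz":0},{"dx":0,"dy":0,"dz":0,"wx":0,"wy":0,"wz":0},{"dx":0,"dy":0,"dz":0,"wx":0,"wy":0,"wz":0},{"dx":0,"dy":0,"dz":0,"wx":0,"wy":0,"wz":0},{"dx":0,"dy":0,"dz":0,"wx":0,"wy":0,"wz":0}], "fingers": 1, "force": 20}}

```text
time_s: 32.37
tcp_pos: [0.4956, 0.2791, 0.1112]
eef_rot: [-150.9, 89.4, -131.1]
contact_force: [-0.9, 0.1, -0.1]
gripper_width: 0.0223
```

```bash
python3 mv.py arc .498 .2815 .097 110 3
```

```text
t 32.37 tcp [0.4956 0.2791 0.1112] jawyaw 109.81 x-axis [-0.006 -0.007 -1.   ] F [-0.9  0.1 -0.1] M [ 0.13 -0.09 -0.03] w 0.0223 j [  49.   17.  -22.   -0.  -51. -119.]
N 3 shift [0.236 0.025 0.053] turn [-0.014 -0.035  0.02 ]
  via [0.496 0.279 0.111]
  via [0.496 0.28  0.106]
  via [0.497 0.281 0.102]
```

{"method": "arm_command", "body": {"plan": [{"dx":0.23,"dy":0.02,"dz":0.05,"wx":0,"wy":-0.03,"wz":0.02},{"dx":0.23,"dy":0.02,"dz":0.05,"wx":0,"wy":-0.03,"wz":0.02},{"dx":0.2,"dy":0.02,"dz":0.03,"wx":0,"wy":0,"wz":0},{"dx":0,"dy":0,"dz":0,"wx":0,"wy":0,"wz":0},{"dx":0,"dy":0,"dz":0,"wx":0,"wy":0,"wz":0}]}}

```text
time_s: 32.78
tcp_pos: [0.4981, 0.2815, 0.0972]
eef_rot: [-165.6, 89.9, -145.8]
contact_force: [0.4, 0.0, -0.2]
gripper_width: 0.0003
```

```bash
python3 mv.py arc .498 .2815 .091 110 2
```

```text
t 32.78 tcp [0.4981 0.2815 0.0972] jawyaw 109.81 x-axis [-0.001 -0.001 -1.   ] F [ 0.4  0.  -0.2] M [ 0.11 -0.15 -0.  ] w 0.0003 j [  49.   18.  -23.   -0.  -49. -119.]
N 2 shift [ 0.155 -0.    -0.002] turn [-0.021 -0.011  0.003]
  via [0.498 0.282 0.097]
  via [0.498 0.282 0.094]
  via [0.498 0.282 0.094]
```

{"method": "arm_command", "body": {"plan": [{"dx":0.12,"dy":0,"dz":0,"wx":0,"wy":0,"wz":0},{"dx":0.1,"dy":0,"dz":0,"wx":0,"wy":0,"wz":0}]}}

```text
time_s: 32.95
tcp_pos: [0.4982, 0.2817, 0.0928]
eef_rot: [-167.4, 89.9, -147.6]
contact_force: [0.1, 0.6, 0.2]
gripper_width: 0.0002
```

```bash
python3 mv.py
```

```text
t 32.95 tcp [0.4982 0.2817 0.0928] jawyaw 109.81 x-axis [-0.001 -0.001 -1.   ] F [0.1 0.6 0.2] M [-0.02 -0.1   0.02] w 0.0002 j [  49.   19.  -23.   -0.  -48. -119.]
```

{"method": "arm_command", "body": {"plan": [{"dx":0.08,"dy":0,"dz":0,"wx":0,"wy":0,"wz":0},{"dx":0.06,"dy":0,"dz":0,"wx":0,"wy":0,"wz":0}]}}

```text
time_s: 33.12
tcp_pos: [0.4991, 0.282, 0.0913]
eef_rot: [-51.0, 90.0, -31.1]
contact_force: [-6.6, -2.0, 19.3]
gripper_width: 0.0002
```

```bash
python3 mv.py
```

```text
t 33.12 tcp [0.4991 0.282  0.0913] jawyaw 109.88 x-axis [ 0.001 -0.    -1.   ] F [-6.6 -2.  19.3] M [-1.    2.22 -0.02] w 0.0002 j [  49.   19.  -23.    0.  -48. -119.]
```

{"method": "arm_command", "body": {"plan": [{"dx":-0.2,"dy":0,"dz":0,"wx":0,"wy":0,"wz":0},{"dx":-0.6,"dy":0,"dz":0,"wx":0,"wy":0,"wz":0},{"dx":-0.9,"dy":0,"dz":0,"wx":0,"wy":0,"wz":0},{"dx":-0.9,"dy":0,"dz":0,"wx":0,"wy":0,"wz":0},{"dx":-0.9,"dy":0.5,"dz":0,"wx":0,"wy":0,"wz":0},{"dx":-0.9,"dy":0.9,"dz":0,"wx":0,"wy":0,"wz":0},{"dx":-0.5,"dy":0.9,"dz":0,"wx":0,"wy":0,"wz":0},{"dx":0,"dy":0.9,"dz":0,"wx":0,"wy":0,"wz":0},{"dx":0,"dy":0.9,"dz":0,"wx":0,"wy":0,"wz":0},{"dx":0,"dy":0.9,"dz":0,"wx":0,"wy":0,"wz":0},{"dx":0,"dy":0.9,"dz":0,"wx":0,"wy":0,"wz":0},{"dx":0,"dy":0.9,"dz":0,"wx":0,"wy":0,"wz":0},{"dx":0,"dy":0.9,"dz":0,"wx":0,"wy":0,"wz":0},{"dx":0,"dy":0.4,"dz":0,"wx":0,"wy":0,"wz":0},{"dx":0,"dy":0,"dz":0,"wx":0,"wy":0,"wz":0},{"dx":0,"dy":0,"dz":0,"wx":0,"wy":0,"wz":0}]}}

```text
time_s: 34.45
tcp_pos: [0.4412, 0.4412, 0.1959]
eef_rot: [39.3, 89.8, 59.1]
contact_force: [0.0, -0.1, -0.0]
gripper_width: 0.0001
```

```bash
python3 mv.py; python3 - <<'E'
from h import *
for n in("side","top"):
    p,d=r.capture(n); np.savez(f"{n}16.npz",p=p,d=d); cv2.imwrite(f"pics/{n}16.png",p[:,:,::-1])
    P=onplane
    d0=np.load(f"{n}0.npz")["d"]
    for nm,x,y,R in(("rib",.578,.295,.05),("cup",.378,-.078,.045),("pot",.537,-.244,.03),("strip",.365,-.431,.11),("bottle",.725,-.012,.035),("gjar",.686,-.436,.045),("brush",.76,-.228,.05),("yellow",.33,.155,.08)):
        o=[]
        for dd in(d0,d):
            P,_=cloud(n,dd);m=(np.hypot(P[:,0]-x,P[:,1]-y)<R)&(P[:,2]>(.039 if nm=="rib" else .005))&(P[:,2]<.22)
            if nm=="strip": m&=(abs(P[:,1]-y)<.03)&(P[:,2]<.015)
            o.append(P[m].mean(0))
        print(n,nm,((o[1]-o[0])*1000).round(1))
E
echo roller; python3 lev.py 16 .5806 .109 9.9 -82,-60,-8,8 -55,-30,-8,8 -20,10,-8,8 -70,-20,-40,-25 42,58,-30,-5 42,58,5,30
echo paddle; python3 lev.py 16 .547 .197 9.95 -68,-45,-8,8 -40,-10,-8,8 40,60,-22,20 65,88,-22,20 -70,-20,-40,-25
echo jar; python3 lev.py 16 .498 .2815 0 -18,0,-18,18 0,18,-18,18
```

```text
t 34.45 tcp [0.4412 0.4412 0.1959] jawyaw 109.75 x-axis [ 0.001  0.002 -1.   ] F [ 0.  -0.1 -0. ] M [ 0.01 -0.17 -0.04] w 0.0001 j [  63.   17.  -10.    0.  -63. -133.]
side rib [ 1.7 -0.2 -0. ]
side cup [-0.  -0.2 -0.1]
side pot [ 0.1 -0.2  0. ]
side strip [ 0.2 -0.  -0. ]
side bottle [-0.1 -0.1 -0.5]
side gjar [0.1 0.  0. ]
side brush [ 0.  -0.1 -0.4]
side yellow [ 1.2 -0.7 -0.1]
top rib [-0.8 -0.   0.2]
top cup [ 0.1 -0.1 -0.3]
top pot [-0.3  1.1 -1. ]
top strip [0.7 0.1 0. ]
top bottle [ 0.1 -0.3 -0.4]
top gjar [ 0.1 -0.1 -0. ]
top brush [-0.3 -0.5 -0.9]
top yellow [ 0.3  0.2 -0. ]
roller
side -82,-60,-8,8 28 z med 52.5 10/90 [50.5 54.6]
side -55,-30,-8,8 32 z med 51.8 10/90 [50.7 53.3]
side -20,10,-8,8 38 z med 52.5 10/90 [50.9 54.5]
side -70,-20,-40,-25 56 z med 39.2 10/90 [37.5 40.6]
side 42,58,-30,-5 30 z med 59.8 10/90 [57.8 61.7]
side 42,58,5,30 28 z med 59.8 10/90 [58.5 60.9]
top -82,-60,-8,8 45 z med 51.6 10/90 [49.  54.7]
top -55,-30,-8,8 49 z med 50.8 10/90 [48.7 54.3]
top -20,10,-8,8 58 z med 50.9 10/90 [48.3 53.4]
top -70,-20,-40,-25 88 z med 38.1 10/90 [34.9 40.2]
top 42,58,-30,-5 52 z med 58.6 10/90 [55.2 60.8]
top 42,58,5,30 49 z med 58.1 10/90 [54.8 61. ]
paddle
side -68,-45,-8,8 25 z med 52.3 10/90 [51.3 54. ]
side -40,-10,-8,8 31 z med 52.9 10/90 [50.8 54.5]
side 40,60,-22,20 50 z med 43.1 10/90 [41.1 44.8]
side 65,88,-22,20 59 z med 43.5 10/90 [42.2 44.7]
side -70,-20,-40,-25 43 z med 38.9 10/90 [37.4 40.1]
top -68,-45,-8,8 44 z med 51.8 10/90 [48.7 54.2]
top -40,-10,-8,8 61 z med 51.2 10/90 [49.  54.2]
top 40,60,-22,20 100 z med 41.4 10/90 [39.4 44.4]
top 65,88,-22,20 117 z med 41.4 10/90 [39.7 44.3]
top -70,-20,-40,-25 89 z med 37.6 10/90 [35.1 40.1]
jar
side -18,0,-18,18 35 z med 82.0 10/90 [81.1 84. ]
side 0,18,-18,18 35 z med 82.2 10/90 [81.4 84.5]
top -18,0,-18,18 80 z med 80.8 10/90 [78.3 83.3]
top 0,18,-18,18 92 z med 80.8 10/90 [77.9 83.4]
```

View pics/side16.png

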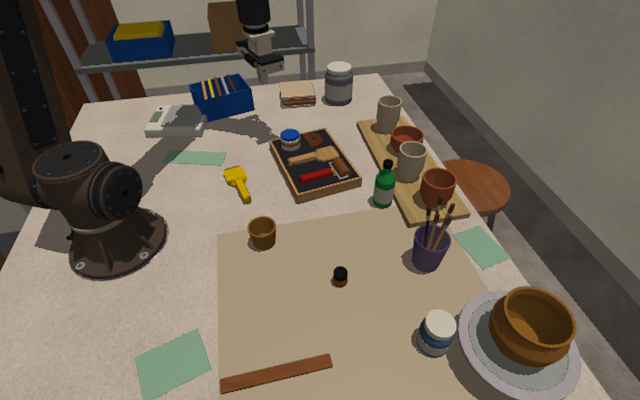

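View pics/top16.png

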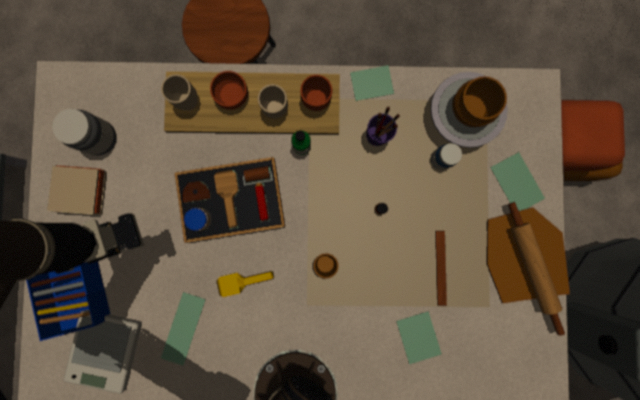

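```bash
python3 -c "
from plant import r
print(r.close_job()); print(r.get_state()['time_s'])"
```

```text
the job is handed in; nothing more can be done
None
the job is handed in; nothing more can be done
```

The paddle, the roller and the jar are all back in the tray. I did them in that order and handed the job in at about 34.5 s of the 72 s, with the arm clear of everything.

- **Paddle and roller:** I pressed each one down past its grip pads. In the last depth check their handles stood about 13–14 mm above the foam (14 mm is home) and both lay level to within about 1 mm. The drum top was about 58–60 mm above the table, where 59 mm was expected.
- **Jar:** I twisted it down until the force rose to about 29 N. The first depth check showed the lid 43.8 mm above the foam, about 1 mm high. I then pressed on the lid with the closed fingers at about 19 N. The lid came to 80.3 mm above the table against 80 mm when home. After that the cameras read it about 43 mm above the foam and level.
- **Everything else:** The cup, stain pot, guide strip, bottle, glaze jar, brush pot and yellow look-alike read within about 1.5 mm of where they started.
- **Disagreement:** The side camera read the rib as shifted by 1.7 mm and the top camera by -0.8 mm. I put that down to the newly placed jar and paddle changing what the cameras see there, and the pictures show the rib still in its cutout.

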